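# Lay the tall jar on its side on the drying stand

## Task

The tall empty square jar on the drying stand has to lie on its side to dry. Without gripping, lifting or pressing it hard, push it upright along the board until its foot is square against the low metal stop bar, then tip it over the bar and let it down gently, held back all the way so that it does not drop, and leave it lying on the black mat with its mouth away from the bar. Leave the small things around the stand where they are, and finish clear of the jar.

Things in the scene. Friction and masses are not known exactly. Their poses are not given: they have to be found in the camera images.
- jar: Square white stoneware jar, loose, empty and open at the top: 76 x 76 mm outside, 165 mm tall, walls and floor 5 mm thick (opening 66 x 66 mm, 160 mm deep), about 0.4 kg. Origin: centre of its underside. z runs along it from foot to mouth, x points out of the side that faces the stop bar at the start. It starts upright on the bare wooden end of the stand, 20 to 45 mm short of the bar and turned up to 0.12 rad.
- jar_foot_edge (a point): Middle of the jar's bottom edge on the side that faces the stop bar (38 mm from the jar's origin along its x). Axes as the jar.
- jar_mouth (a point): Centre of the jar's mouth, level with the rim, 165 mm from the jar's origin along its z. Axes as the jar.
- stand: Drying stand, fixed: wooden board 320 x 110 mm, 10 mm thick. Origin: on the worktop below the middle of the stop bar's face that looks at the jar. x points the way the jar is to be pushed and tipped, y along the bar, z up. The board reaches from x = -130 to 190 mm; the aluminium stop bar (100 mm long) from x = 0 to 10 mm; behind it a black rubber mat, 100 mm wide, from x = 12 to 178 mm. Bar and mat both stand 6 mm above the board, 16 mm above the worktop.
- amber_bottle: Bystander, leave alone: small amber bottle, 48 mm wide, 92 mm tall, beside the stand. Origin: centre of its underside, z up.
- polish_tin: Bystander, leave alone: flat round tin, 64 mm wide, 24 mm tall, beside the stand. Origin: centre of its underside, z up.
- loupe: Bystander, leave alone: folded loupe, 27 x 42 x 13 mm, beside the stand. Origin: centre of its underside, z up.
- tweezers: Bystander, leave alone: steel tweezers, 18 x 118 x 9 mm, lying along its y beside the stand. Origin: centre of its underside, z up.

How it is judged:
By the outcome, as a careful person would: the job done as asked, in the order asked, and still so for the second after the job is handed in, with the robot touching nothing.
It also fails if it takes over 72 s, if anything falls off the work surface, if the arm or the gripper's body presses on something with over 40 N, if the wrist force passes 120 N, or if a joint passes its speed limit or range.

## Robot

A 7-joint arm with a two-finger parallel gripper is mounted at the origin on a cart in front of the work surface, level with it; the furniture and walls round the work are solid. World frame = base frame: x ahead of the robot, y to its left, z up, the work surface at z = 0. Lengths are in mm, angles in rad, forces in N, time in s.
With the tool pointing down it reaches from about 400 to 925 mm from the base axis. Payload 4.1 kg.
Tool frame: the origin (TCP) lies at the very end of the fingers, on their centre line; the grasp point (between the pads) lies hold_point_z behind it (hold_point_z is the distance from the TCP to the grasp point, in mm); y points along the fingers, x is the direction in which the jaws open and shut, and the axes are right-handed (so a half turn about y gives the same grasp; the last joint's range is limited). The gripper opens to 85 mm and grips with 20 to 120 N. Pads are 22 mm wide; open, the fingers measure 114 mm over their backs; the gripper's body (76 mm by 85 mm) begins 54 mm behind the grasp point. The pads swing forward as they close: fully open they stand 13 mm farther back than shut.
Start: joints at [-1.402, 0.398, 0.045, 1.537, -0.019, 1.207, -0.051], TCP at [171.975, 626.875, 206.847] pointing down, gripper open.
Joint ranges: [-2.82, 2.82], [-0.49, 2.23], [-1.37, 1.46], [0, 2.46], [-1.36, 4.5], [0.23, 2], [-2.94, 2.94]. Speed limits (rad/s): [2.57, 2.57, 3.14, 3.14, 3.14, 3.14, 3.14].

## Interface

Orientations are given as a unit quaternion [w, x, y, z].
In Python, from plant import * gives the robot as it stands. The module is installed in compiled form; this text tells all that it offers.
- The arm moves only by the tool carry_out, never from a script. Its argument "increments" is a list of rows, each an object of numbers: "tx", "ty", "tz": the shift along the world's x, y, z in mm; "spin": the turn about the world's z in rad; "claw": the opening, from 0 (shut) to 1 (fully open). A call has 1 to 10 rows; each row shifts and turns the pose as measured when the row begins; what a row does not reach is not made up. A row lasts 1/10 s, in which the tool goes at most 50 mm and 8.59 degrees, less where a joint would pass 70% of its speed; a pose out of reach is approached as far as the arm can. A call with a gripper value outside its range is refused whole. The fingers move at their own pace and stop on an object; the grip force is fixed at half the most. Time passes only in rows, so rows that do not move let the fingers close. It gives the time, the measured TCP pose, the force and the opening at its end, in the units of the state.
- get_state(): the state, without advancing time (a new reading comes with each control period).
- snapshot(name): name is "side" or "top" or "wrist"; returns (picture, depth): 384x512x3 uint8, red, green, blue; 384x512 float32, mm along the optical axis (not along the pixel's ray), 0 where there is no reading.
- camera_model(name): a dict with "K" (3x3 intrinsics, pixels), "R" (3x3) and "t" (3): a world point X has camera coordinates R X + t; the wrist camera has in their place "hand_eye" (4x4, takes a point from camera to tool coordinates, whose origin is the TCP and whose axes are the tool frame's). Camera axes: x right, y down, z forward; pixel columns grow to the right and rows downward; lengths in mm; the calibration is good to about 2 mm. A picture is of the moment at which its call begins: read the wrist's pose just before it. camera_model takes no time and is no camera call.
- close_job(): hands the job in, once; it reports no verdict.
Trained networks look in the newest picture that a camera, given by its name, has taken for a name from the list of things; names that differ only in an ending like _2 or _b are one class to them, and where a whole thing is asked for, a point or a joint stands for the part that bears it (a point fixed in the world has none). Each returns a list of dicts, best first, with "conf" (0 to 1); they miss things now and then, are a little off and sometimes report something else, mostly with a low value. They report only what shows in the picture. A call takes as long as a camera call.
- cut_out(camera, name): "pixels" (384x512 bool, what is visible of it) and "bbox" ([left, top, right, bottom] in pixels, round what is visible of it).
The state is a dict: "clock": time; "joint_pos": joint angles; "joint_velocities": joint speeds; "effort": joint torques, N m; "position": TCP position; "eef_rot": TCP orientation; "wrist_force": force on the tool from outside, world axes, zero at the start; "torque": the same for the moment, N m; "opening": finger opening in mm.
Only numpy, scipy, OpenCV 4.12 (cv2) and the standard library are available. Lean on these libraries where they do the work, as an engineer would, in place of code of your own. Each camera call takes 0.05 s, during which the arm holds its last target.

## Working session

There is one attempt and no reset: what is moved stays moved. The work goes in short steps, Python scripts to look and compute and a tool call to move; the robot and the scene stay as the last step left them, time stands still between calls to the robot, and variables do not carry over. Pictures are saved under pics/ and viewed, and the job is handed in when it is done.

Besides the shell and the picture viewer there is one more tool, called after "Call:" as name([rows], argument=value, ...), one row to a line, values as JSON. carry_out: Moves the arm, as the interface text tells. Its arguments: {"type":"object","properties":{"increments":{"type":"array","items":{"type":"object","properties":{"tx":{"type":"number"},"ty":{"type":"number"},"tz":{"type":"number"},"spin":{"type":"number"},"claw":{"type":"number"}}}}},"required":["increments"]}

```bash
mkdir -p pics; cat > h.py <<'E'
from plant import *
import numpy as np, cv2
def snap(n,f):
    s=get_state(); p,d=snapshot(n); cv2.imwrite('pics/'+f,p[:,:,::-1]); return s,p,d
E
python3 - <<'E'
from h import *
s=get_state();print(s)
for n in('side','top','wrist'):
    s,p,d=snap(n,n+'0.png'); m=camera_model(n); print(n,{k:np.round(v,3).tolist() for k,v in m.items()})
E
```

```text
{'clock': 0.0, 'joint_pos': array([-1.40198894,  0.39918014,  0.04500845,  1.53793685, -0.01869415,
        1.20691265, -0.05067911]), 'joint_velocities': array([-0.00061345, -0.00015401,  0.00056177, -0.000988  ,  0.00065795,
        0.00046153,  0.00049964]), 'effort': array([ 1.99755077e-04, -4.75125647e+01,  1.36495862e+00, -2.54225940e+01,
        1.16915492e-02,  9.52693750e-03,  4.95960606e-08]), 'position': array([171.78317438, 626.14570201, 205.74539519]), 'eef_rot': array([-0.56177319,  0.5627109 ,  0.42827944, -0.42935306]), 'wrist_force': array([-0.05202092,  0.30417699,  0.00245431]), 'torque': array([-0.01787771, -0.02360639,  0.02961566]), 'opening': 85.53342932423946}
side {'K': [[495.117, 0.0, 250.965], [0.0, 495.117, 190.921], [0.0, 0.0, 1.0]], 'R': [[0.804, -0.594, -0.021], [-0.356, -0.453, -0.817], [0.476, 0.665, -0.576]], 't': [-432.484, 312.885, 643.749]}
top {'K': [[427.526, 0.0, 254.274], [0.0, 427.526, 188.38], [0.0, 0.0, 1.0]], 'R': [[0.008, -0.999, 0.037], [-0.996, -0.011, -0.084], [0.085, -0.036, -0.996]], 't': [-4.511, 568.599, 927.573]}
wrist {'K': [[265.81, 0.0, 256.765], [0.0, 265.81, 194.903], [0.0, 0.0, 1.0]], 'hand_eye': [[1.0, -0.001, -0.0, -0.844], [0.0, -0.267, 0.964, -166.646], [-0.001, -0.964, -0.267, 67.819], [0.0, 0.0, 0.0, 1.0]]}
```

View pics/side0.png

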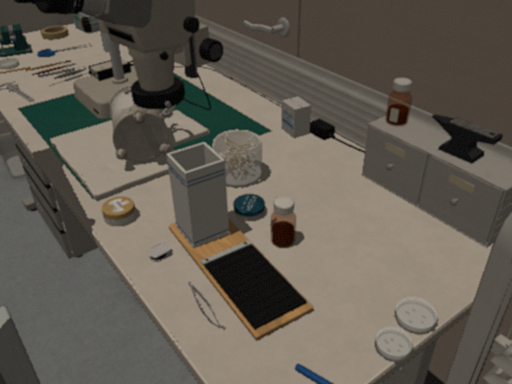

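View pics/top0.png

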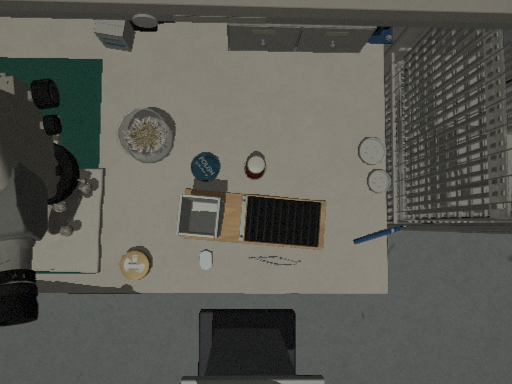

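View pics/wrist0.png

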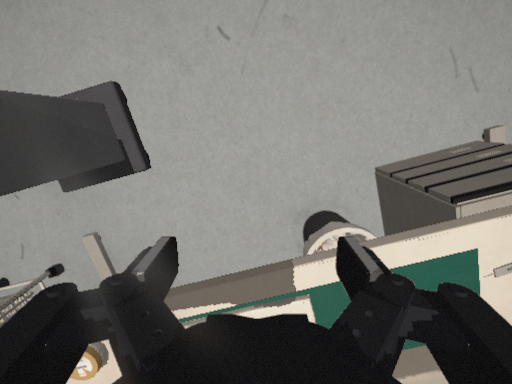

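```bash
cat >> h.py <<'E'
def cloud(n,d):
    m=camera_model(n);K=m['K'];v,u=np.mgrid[:384,:512]
    c=np.stack([(u-K[0,2])/K[0,0]*d,(v-K[1,2])/K[1,1]*d,d],-1)
    return (c-m['t'])@m['R']   # world
def pix(n,X):
    m=camera_model(n);c=m['R']@np.asarray(X,float)+m['t'];q=m['K']@c;return q[:2]/q[2]
E
python3 - <<'E'
from h import *
np.set_printoptions(precision=1,suppress=True)
for cam in('top','side'):
    s,p,d=snap(cam,cam+'1.png'); W=cloud(cam,d); W[d==0]=np.nan
    np.savez(cam+'.npz',p=p,d=d,W=W)
    for n in('jar','stand','amber_bottle','polish_tin','loupe','tweezers'):
        r=cut_out(cam,n)
        for q in r[:2]:
            m=q['pixels']; w=W[m]; w=w[~np.isnan(w[:,0])]
            print(cam,n,round(q['conf'],2),q['bbox'],m.sum(),np.percentile(w,[1,50,99],axis=0).tolist())
        if r: np.save(f'm_{cam}_{n}.npy',r[0]['pixels'])
E
```

```text
top jar 0.93 [176.7, 193.4, 223.0, 238.3] 1810 [[466.50770233944786, 70.15638977101892, 11.311054798558304], [505.81173563977774, 118.42044713480985, 53.49812152131873], [542.0772141342384, 147.44596937100744, 177.42579032355528]]
top stand 0.88 [186.1, 187.6, 325.4, 249.0] 5246 [[441.3871172572434, -155.5687289836877, 6.844271394025154], [498.7055682916973, -35.20265942173016, 15.250070121207218], [560.8681860868297, 133.44640978124667, 20.369657661884563]]
top polish_tin 0.97 [192.2, 154.4, 220.9, 180.8] 648 [[585.9798476120063, 81.91721735568143, 19.014535377177772], [615.2840055522478, 111.26508235277466, 23.42240415966511], [644.7121609391486, 141.15459080019343, 27.537361470392064]]
top loupe 0.58 [202.2, 251.9, 213.6, 271.3] 213 [[389.64553222717586, 93.36750909093793, 0.6216037926174769], [409.45814116405796, 106.13088288641804, 13.089026499825744], [429.1387527759953, 119.32583099355203, 16.305052645454722]]
side jar 0.57 [164.1, 140.6, 230.7, 246.7] 5139 [[462.6936485394154, 71.07117556668305, 5.383450886407256], [493.34958457558173, 77.43839636037117, 116.61839485243452], 
[... 1010 characters left out ...]
loupe 0.51 [150.2, 243.2, 170.5, 263.6] 289 [[388.92463826459385, 95.16781398385803, -0.27052540775752093], [406.4184030684331, 104.93156223106774, 12.866892713963919], [427.023159532134, 122.31321068971468, 15.995316175783122]]
side tweezers 0.79 [191.1, 285.7, 228.7, 328.4] 189 [[398.0303392328697, -101.4136447054111, -0.5249480403880578], [410.81534370234294, -34.06098362231455, 6.217526436681495], [415.3262362703635, 10.169708696519352, 11.933974663571878]]
side tweezers 0.15 [268.6, 193.7, 292.9, 251.6] 1199 [[589.0330307862297, -21.68643730108125, -0.859616936303164], [602.3007121220593, -10.082398126456816, 55.420294116864106], [707.145243909328, 88.97846580536188, 92.91469816613048]]
```

```bash
cat > fit.py <<'E'
from h import *
np.set_printoptions(precision=2,suppress=True)
def plane(cam,uv,z):
    m=camera_model(cam);K=np.array(m['K']);R=np.array(m['R']);t=np.array(m['t'])
    uv=np.atleast_2d(uv);r=np.c_[(uv[:,0]-K[0,2])/K[0,0],(uv[:,1]-K[1,2])/K[1,1],np.ones(len(uv))]@R
    C=-R.T@t; return C+r*((z-C[2])/r[:,2])[:,None]
if __name__=='__main__':
  for cam in('top','side'):
    D=np.load(cam+'.npz');p,W=D['p'],D['W'];st=np.load(f'm_{cam}_stand.npy')
    g=p.max(-1).astype(int)
    big=cv2.dilate(st.astype(np.uint8),np.ones((5,5)))>0
    dark=(big&(g<45)).astype(np.uint8)
    n,l,s,_=cv2.connectedComponentsWithStats(dark)
    k=1+np.argmax(s[1:,4]); v,u=np.where(l==k)
    X=plane(cam,np.c_[u,v],16)
    r=cv2.minAreaRect(X[:,:2].astype(np.float32));print(cam,'mat',len(u),r,cv2.boxPoints(r).tolist())
    # board
    v,u=np.where(st);X=plane(cam,np.c_[u,v],10)
    r=cv2.minAreaRect(X[:,:2].astype(np.float32));print(cam,'board',r,cv2.boxPoints(r).tolist())
    # rim
    w=W[(W[...,2]>158)&(W[...,2]<185)&(np.abs(W[...,0]-505)<90)&(np.abs(W[...,1]-118)<90)]
    print('rim',len(w),w.mean(0)); r=cv2.minAreaRect(w[:,:2].astype(np.float32));print(r,cv2.boxPoints(r).tolist())
    print(np.histogram(w[:,2],12))
E
python3 fit.py
python3 - <<'E'
import cv2
a=cv2.imread('pics/top0.png')[140:290,160:340];cv2.imwrite('pics/top0z.png',cv2.resize(a,None,fx=4,fy=4,interpolation=2))
a=cv2.imread('pics/side0.png')[130:345,130:330];cv2.imwrite('pics/side0z.png',cv2.resize(a,None,fx=2.7,fy=2.7,interpolation=2))
E
```

```text
top mat 3212 ((496.9167175292969, -62.81732940673828), (163.47366333007812, 98.74320220947266), 85.51083374023438) [[441.29901123046875, -140.43905639648438], [539.7392578125, -148.16775512695312], [552.534423828125, 14.804397583007812], [454.09417724609375, 22.533096313476562]]
top board ((500.77276611328125, -0.41937255859375), (316.4955139160156, 110.62838745117188), 85.71299743652344) [[433.783935546875, -154.08949279785156], [544.102783203125, -162.35923767089844], [567.7615966796875, 153.25074768066406], [457.4427490234375, 161.52049255371094]]
rim 496 [504.32 112.18 173.42]
((503.93829345703125, 110.28141784667969), (76.19693756103516, 75.78032684326172), 85.55088806152344) [[463.20684814453125, 75.23703002929688], [538.7588500976562, 69.35847473144531], [544.6697387695312, 145.3258056640625], [469.11773681640625, 151.20436096191406]]
(array([ 16,   7,   8,   5,  11,  13,   7,  18,  89, 212,  96,  14]), array([158.02, 159.79, 161.57, 163.35, 165.12, 166.9 , 168.67, 170.45,
       172.23, 174.  , 175.78, 177.56, 179.33]))
side mat 4250 ((494.501953125, -64.04182434082031), (166
[... 282 characters left out ...]
93811035156, 112.78988647460938), 85.49559783935547) [[429.8683776855469, -156.6241912841797], [542.3098754882812, -165.4822235107422], [567.732666015625, 157.22731018066406], [455.2911376953125, 166.08534240722656]]
rim 1080 [501.52 108.28 168.48]
((503.52294921875, 111.796630859375), (79.75445556640625, 78.03538513183594), 84.75900268554688) [[461.02581787109375, 75.65019989013672], [538.7349243164062, 68.52204132080078], [546.0200805664062, 147.94305419921875], [468.31097412109375, 155.07122802734375]]
(array([ 80,  80,  80,  82,  76,  83,  80,  81,  85, 109, 194,  50]), array([158.02, 159.65, 161.28, 162.9 , 164.53, 166.16, 167.79, 169.42,
       171.05, 172.68, 174.31, 175.94, 177.57]))
```

View pics/top0z.png

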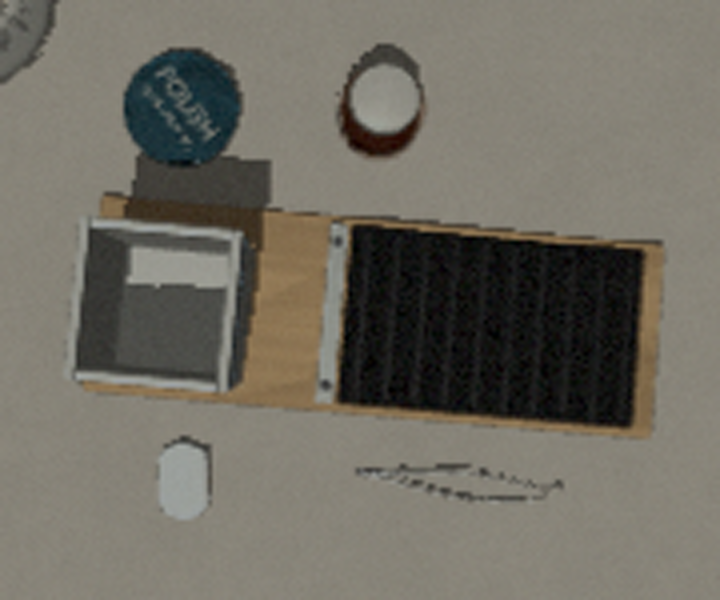

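View pics/side0z.png

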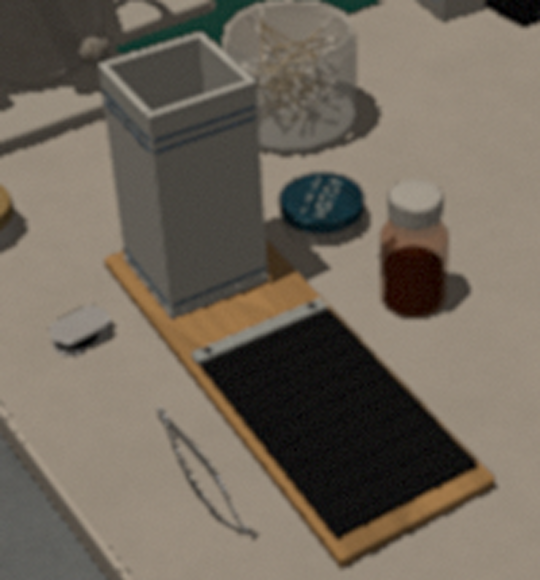

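```bash
python3 - <<'E'
from h import *
from scipy.spatial.transform import Rotation as Rn
np.set_printoptions(precision=3,suppress=True)
s=get_state();q=s['eef_rot'];R=Rn.from_quat([q[1],q[2],q[3],q[0]]).as_matrix();print(R,s['clock'])
W=np.load('top.npz')['W']
# max height grid
xs=np.arange(100,800,50);ys=np.arange(700,-250,-50)
print('ys',ys)
for x in xs[::-1]:
    print(x,[int(np.nanpercentile(w,98)) if (w:=W[(np.abs(W[...,0]-x)<25)&(np.abs(W[...,1]-y)<25)][:,2]).size>5 else None for y in ys])
E
```

```text
[[ 0.265  0.    -0.964]
 [ 0.964  0.     0.265]
 [ 0.    -1.    -0.   ]] 0.85
ys [ 700  650  600  550  500  450  400  350  300  250  200  150  100   50
    0  -50 -100 -150 -200]
750 [None, None, None, None, 5, 245, 6, 260, 512, 514, 515, 515, 515, 515, 516, 516, 516, 516, 516]
700 [None, None, None, None, None, 17, 290, 273, 88, 87, 89, 3, 3, 3, 3, 3, 3, 3, 3]
650 [None, None, None, None, None, 17, 5, 437, 343, 89, 88, 25, 26, 3, 91, 3, 3, 3, 3]
600 [None, None, None, None, None, None, 162, 444, 444, 54, 3, 25, 26, 3, 93, 4, 3, 3, 3]
550 [None, None, None, None, None, None, 178, 441, 444, 3, 3, 176, 176, 174, 19, 19, 18, 17, 3]
500 [None, None, None, None, None, None, 150, 437, 438, 3, 3, 176, 176, 175, 19, 19, 19, 19, 3]
450 [None, None, None, None, 18, 19, 103, 427, 436, 30, 3, 176, 176, 22, 19, 19, 19, 18, 3]
400 [None, None, None, None, 18, 19, 19, 18, 453, 32, 3, 3, 15, 3, 9, 8, 5, 3, 4]
350 [None, None, None, None, 3, 3, 3, 420, 437, 31, 4, 3, 3, 3, 3, 4, 3, 3, 3]
300 [None, None, None, None, None, None, None, None, None, None, None, None, None, None, None, None, None, None, None]
250 [None, None, None, None, None, None, None, None, None, None, None, None, None, None, None, None, None, None, None]
200 [-742, -738, -740, -742, -742, -743, -742, -741, -739, -740, -742, -741, -742, -742, -741, -742, -742, -741, -741]
150 [-743, -742, -742, -742, -741, -742, -740, -741, -742, -742, -655, 1, 1, 2, 2, 2, 2, 2, -651]
100 [-743, -741, -741, -741, -741, -741, -740, -740, -742, -742, -653, -643, -151, -148, -146, -146, -152, -642, -650]
```

```bash
python3 - <<'E'
from h import *
W=np.load('top.npz')['W']
w=W[(W[...,2]>60)&(W[...,1]>150)&(W[...,0]<600)&(W[...,0]>200)]
for x in range(300,520,15):
    a=w[np.abs(w[:,0]-x)<8]
    if len(a)>3:print(x,'miny',a[:,1].min().round(),'z there',a[a[:,1].argmin(),2].round(),'n',len(a))
W=np.load('side.npz')['W']
w=W[(W[...,2]>60)&(W[...,1]>180)&(W[...,0]<600)&(W[...,0]>200)]
print('side')
for x in range(300,520,15):
    a=w[np.abs(w[:,0]-x)<8]
    if len(a)>3:print(x,'miny',a[:,1].min().round(),'z there',a[a[:,1].argmin(),2].round(),'n',len(a))
E
```

```text
360 miny 290.0 z there 414.0 n 157
375 miny 282.0 z there 425.0 n 307
390 miny 283.0 z there 424.0 n 549
405 miny 287.0 z there 422.0 n 531
420 miny 290.0 z there 420.0 n 497
435 miny 294.0 z there 414.0 n 448
450 miny 303.0 z there 411.0 n 439
465 miny 297.0 z there 390.0 n 589
480 miny 150.0 z there 175.0 n 773
495 miny 301.0 z there 420.0 n 728
510 miny 304.0 z there 425.0 n 767
side
345 miny 387.0 z there 408.0 n 17
360 miny 287.0 z there 414.0 n 135
375 miny 283.0 z there 423.0 n 190
390 miny 284.0 z there 419.0 n 139
405 miny 287.0 z there 415.0 n 123
420 miny 291.0 z there 409.0 n 102
435 miny 298.0 z there 412.0 n 112
450 miny 303.0 z there 405.0 n 141
465 miny 296.0 z there 387.0 n 406
480 miny 298.0 z there 403.0 n 527
495 miny 301.0 z there 387.0 n 634
510 miny 304.0 z there 380.0 n 1208
```

Call:
carry_out([
  {"tx": 4, "ty": -40},
  {"tx": 4, "ty": -40},
  {"tx": 4, "ty": -40},
  {"tx": 4, "ty": -40},
  {"tx": 4, "ty": -40},
  {"tx": 15, "ty": -33},
  {"tx": 15, "ty": -33},
  {"tx": 15, "ty": -33},
])

```text
invalid input at $.increments[0]: expected keys tx, ty, tz, spin, claw
```

Call:
carry_out([
  {"tx": 4, "ty": -40, "tz": 0, "spin": 0, "claw": 1},
  {"tx": 4, "ty": -40, "tz": 0, "spin": 0, "claw": 1},
  {"tx": 4, "ty": -40, "tz": 0, "spin": 0, "claw": 1},
  {"tx": 4, "ty": -40, "tz": 0, "spin": 0, "claw": 1},
  {"tx": 4, "ty": -40, "tz": 0, "spin": 0, "claw": 1},
  {"tx": 15, "ty": -33, "tz": 0, "spin": 0, "claw": 1},
  {"tx": 15, "ty": -33, "tz": 0, "spin": 0, "claw": 1},
  {"tx": 15, "ty": -33, "tz": 0, "spin": 0, "claw": 1},
])

```text
clock: 1.65
position: [234.4, 321.7, 205.7]
eef_rot: [0.562, -0.559, -0.432, 0.431]
wrist_force: [1.0, -0.1, 0.1]
opening: 85.5
```

Call:
carry_out([
  {"tx": 30, "ty": -35, "tz": 0, "spin": 0, "claw": 1},
  {"tx": 30, "ty": -35, "tz": 0, "spin": 0, "claw": 1},
  {"tx": 35, "ty": -30, "tz": 0, "spin": 0.1, "claw": 1},
  {"tx": 40, "ty": 0, "tz": 10, "spin": 0.09, "claw": 1},
  {"tx": 40, "ty": 0, "tz": 10, "spin": 0, "claw": 1},
  {"tx": 40, "ty": 0, "tz": 0, "spin": 0, "claw": 1},
  {"tx": 40, "ty": 0, "tz": 0, "spin": 0, "claw": 1},
])

```text
clock: 2.35
position: [494.5, 212.0, 229.2]
eef_rot: [0.519, -0.512, -0.487, 0.481]
wrist_force: [-0.2, 1.2, 0.2]
opening: 85.6
```

```bash
python3 - <<'E'
from h import *
for c in('side','top','wrist'):
    s,p,d=snap(c,c+'2.png'); W=cloud(c,d) if c!='wrist' else d; np.savez(c+'2.npz',p=p,d=d,W=W)
print(s['position'],s['eef_rot'],s['clock'])
a=cv2.imread('pics/side2.png')[0:250,60:360];cv2.imwrite('pics/side2z.png',cv2.resize(a,None,fx=2.4,fy=2.4,interpolation=2))
E
```

```text
[497.72291853 210.81406177 228.59152353] [ 0.51819564 -0.51470623 -0.48598542  0.47996766] 2.45
```

View pics/side2z.png

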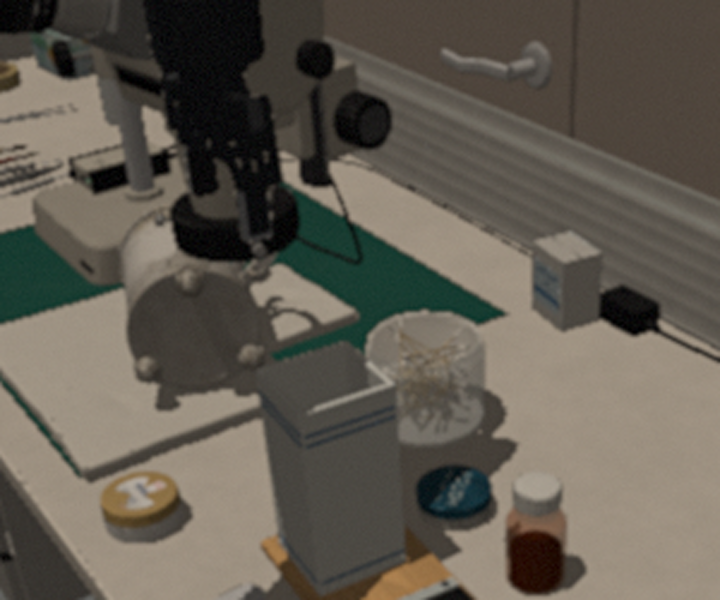

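View pics/wrist2.png

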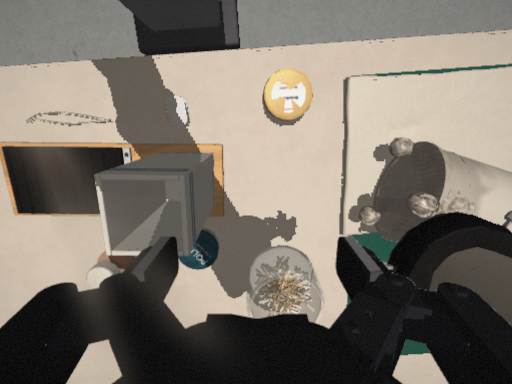

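```bash
python3 - <<'E'
from h import *
D=np.load('wrist2.npz');d=D['d'];m=camera_model('wrist');K=m['K'];H=np.array(m['hand_eye'])
v,u=np.mgrid[:384,:512]
c=np.stack([(u-K[0,2])/K[0,0]*d,(v-K[1,2])/K[1,1]*d,d],-1)
T=c@H[:3,:3].T+H[:3,3]
t=T[(d>0)&(T[...,1]<10)&(np.abs(T[...,0])<120)&(np.abs(T[...,2])<75)]
print(len(t),t.min(0),t.max(0))
for y in range(-170,10,8):
    a=t[np.abs(t[:,1]-y)<4]
    if len(a): print(y,len(a),'x',a[:,0].min().round(),a[:,0].max().round(),'|x|min',np.abs(a[:,0]).min().round(),'z',a[:,2].min().round(),a[:,2].max().round())
E
```

```text
43840 [ -75.69755182 -127.88018459  -12.58646738] [ 73.63197264 -36.0417393   21.66049202]
-130 869 x -22.0 20.0 |x|min 6.0 z 18.0 22.0
-122 6092 x -61.0 58.0 |x|min 0.0 z 9.0 22.0
-114 8362 x -68.0 65.0 |x|min 0.0 z -1.0 21.0
-106 9360 x -75.0 72.0 |x|min 0.0 z -11.0 19.0
-98 5996 x -75.0 73.0 |x|min 0.0 z -13.0 18.0
-90 7488 x -76.0 74.0 |x|min 31.0 z -12.0 17.0
-82 1586 x -75.0 73.0 |x|min 39.0 z -12.0 15.0
-74 822 x -55.0 53.0 |x|min 41.0 z -0.0 13.0
-66 978 x -57.0 55.0 |x|min 41.0 z -10.0 12.0
-58 947 x -58.0 55.0 |x|min 41.0 z -11.0 12.0
-50 793 x -58.0 55.0 |x|min 41.0 z -11.0 12.0
-42 520 x -56.0 54.0 |x|min 41.0 z -11.0 12.0
-34 27 x -44.0 42.0 |x|min 42.0 z -8.0 7.0
```

```bash
python3 - <<'E'
from h import *
for cam in('side','top'):
    D=np.load(cam+'2.npz');W=D['W'];d=D['d']
    w=W[(d>0)&(np.abs(W[...,0]-498)<45)&(np.abs(W[...,1]-211)<85)&(W[...,2]>185)&(W[...,2]<500)]
    print(cam,len(w),np.percentile(w[:,2],[0,1,5]) if len(w) else '')
    for z in range(190,380,10):
        a=w[np.abs(w[:,2]-z)<5]
        if len(a):print(z,len(a),'x',a[:,0].min().round(),a[:,0].max().round(),'y',a[:,1].min().round(),a[:,1].max().round())
E
```

```text
side 3622 [266.78109537 270.56066339 281.40990137]
270 90 x 480.0 506.0 y 157.0 264.0
280 142 x 479.0 508.0 y 155.0 264.0
290 151 x 479.0 508.0 y 154.0 264.0
300 144 x 479.0 506.0 y 154.0 262.0
310 114 x 477.0 505.0 y 138.0 282.0
320 235 x 475.0 504.0 y 137.0 288.0
330 225 x 474.0 502.0 y 138.0 285.0
340 247 x 474.0 502.0 y 138.0 285.0
350 266 x 473.0 502.0 y 138.0 281.0
360 317 x 473.0 512.0 y 141.0 283.0
370 246 x 476.0 502.0 y 142.0 239.0
top 1987 [312.08445058 320.45519125 330.73867062]
310 3 x 491.0 511.0 y 160.0 166.0
320 54 x 484.0 509.0 y 136.0 164.0
330 112 x 482.0 515.0 y 136.0 178.0
340 88 x 482.0 515.0 y 137.0 181.0
350 58 x 482.0 515.0 y 139.0 184.0
360 51 x 485.0 509.0 y 140.0 173.0
370 281 x 484.0 509.0 y 141.0 175.0
```

Call:
carry_out([
  {"tx": 0, "ty": 0, "tz": 0, "spin": 0, "claw": 0},
  {"tx": 0, "ty": 0, "tz": 0, "spin": 0, "claw": 0},
  {"tx": 0, "ty": 0, "tz": 0, "spin": 0, "claw": 0},
  {"tx": 0, "ty": 0, "tz": 0, "spin": 0, "claw": 0},
  {"tx": 0, "ty": 0, "tz": 0, "spin": 0, "claw": 0},
  {"tx": 0, "ty": 0, "tz": 0, "spin": 0, "claw": 0},
  {"tx": 0, "ty": 0, "tz": 0, "spin": 0, "claw": 0},
])

```text
clock: 3.2
position: [489.7, 212.7, 228.8]
eef_rot: [0.519, -0.511, -0.487, 0.482]
wrist_force: [-0.4, 0.8, -0.6]
opening: 0.1
```

```bash
cat > grip.py <<'E'
from h import *
from scipy.spatial.transform import Rotation as Rn
import sys
def grip(tag):
    s,p,d=snap('side','side%s.png'%tag); W=cloud('side',d)
    q=s['eef_rot'];R=Rn.from_quat([q[1],q[2],q[3],q[0]]).as_matrix()
    T=(W-s['position'])@R
    t=T[(d>0)&(T[...,1]<20)&(np.abs(T[...,0])<85)&(np.abs(T[...,2])<48)&(T[...,1]>-140)]
    print(s['position'],'opening',s['opening'],s['clock'])
    for y in range(-140,20,8):
        a=t[np.abs(t[:,1]-y)<4]
        if len(a): print(y,len(a),'x',a[:,0].min().round(),a[:,0].max().round(),'z',a[:,2].min().round(),a[:,2].max().round())
if __name__=='__main__': grip(sys.argv[1])
E
python3 grip.py 3
python3 - <<'E'
import sys;sys.path.insert(0,'.')
from h import *
s,p,d=snap('wrist','/../pics/wrist3.png')
m=camera_model('wrist');K=m['K'];H=np.array(m['hand_eye'])
v,u=np.mgrid[:384,:512]
c=np.stack([(u-K[0,2])/K[0,0]*d,(v-K[1,2])/K[1,1]*d,d],-1)
T=c@H[:3,:3].T+H[:3,3]
t=T[(d>0)&(T[...,1]<10)&(np.abs(T[...,0])<120)&(np.abs(T[...,2])<75)]
for y in range(-170,10,8):
    a=t[np.abs(t[:,1]-y)<4]
    if len(a): print(y,len(a),'x',a[:,0].min().round(),a[:,0].max().round(),'z',a[:,2].min().round(),a[:,2].max().round())
E
```

```text
[489.67624524 212.73649134 228.79512345] opening 0.1341871691962971 3.2
-140 69 x -41.0 25.0 z -10.0 12.0
-132 190 x -43.0 37.0 z -19.0 21.0
-124 156 x -53.0 18.0 z -7.0 21.0
-116 226 x -62.0 60.0 z -19.0 21.0
-108 162 x -62.0 58.0 z -11.0 19.0
-100 142 x -55.0 55.0 z -12.0 19.0
-92 142 x -49.0 52.0 z -11.0 19.0
-84 87 x -42.0 45.0 z -11.0 14.0
-76 123 x -36.0 39.0 z -11.0 15.0
-68 40 x -29.0 31.0 z -11.0 15.0
-60 61 x -15.0 16.0 z -10.0 13.0
-52 61 x -14.0 11.0 z -10.0 13.0
-44 67 x -14.0 8.0 z -10.0 13.0
-36 60 x -13.0 9.0 z -10.0 13.0
-28 36 x -9.0 9.0 z -10.0 12.0
-130 813 x -20.0 18.0 z 18.0 22.0
-122 5769 x -58.0 56.0 z 8.0 21.0
-114 12554 x -63.0 61.0 z 1.0 20.0
-106 7731 x -63.0 61.0 z -6.0 19.0
-98 6919 x -56.0 55.0 z -7.0 19.0
-90 3334 x -51.0 47.0 z -8.0 18.0
-82 3938 x -43.0 108.0 z -41.0 14.0
-74 2462 x -38.0 113.0 z -44.0 15.0
-66 810 x -31.0 119.0 z -35.0 14.0
-58 554 x -14.0 117.0 z -36.0 12.0
-50 395 x -15.0 13.0 z 7.0 12.0
-42 360 x -15.0 12.0 z 6.0 12.0
-34 267 x -15.0 12.0 z 7.0 12.0
-26 27 x -11.0 8.0 z 7.0 12.0
```

```bash
python3 - <<'E'
import cv2
a=cv2.imread('pics/side3.png')[0:200,60:260];cv2.imwrite('pics/side3z.png',cv2.convertScaleAbs(cv2.resize(a,None,fx=3,fy=3,interpolation=2),alpha=1.8))
from h import *
s=get_state();print(pix('side',s['position']),pix('side',s['position']+[0,0,24]))
E
```

```text
[156.16097161 110.01822985] [154.37430009  97.60930323]
```

View pics/side3z.png

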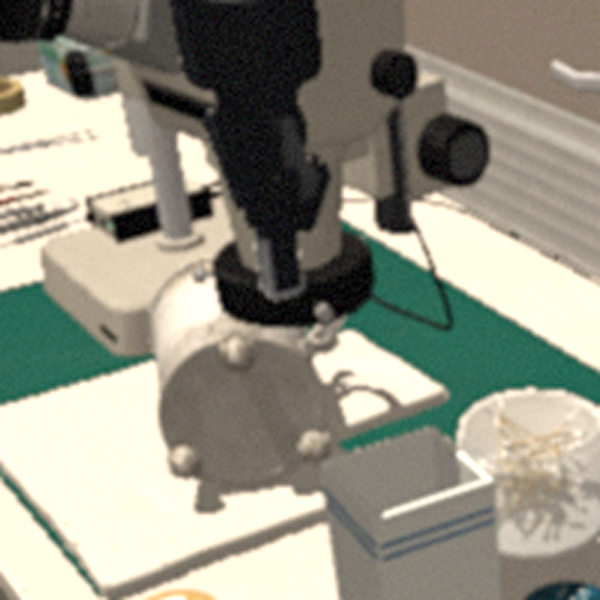

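View pics/wrist3.png

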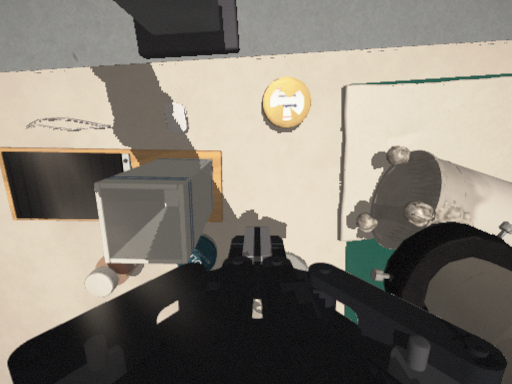

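```bash
python3 - <<'E'
from h import *
from scipy.spatial.transform import Rotation as Rn
for cam in('side','top'):
    s,p,d=snap(cam,'x.png'); W=cloud(cam,d)
    q=s['eef_rot'];R=Rn.from_quat([q[1],q[2],q[3],q[0]]).as_matrix()
    T=(W-s['position'])@R
    t=T[(d>0)&(T[...,1]<20)&(np.abs(T[...,0])<85)&(np.abs(T[...,2])<100)&(T[...,1]>-300)]
    print(cam,R.round(2).tolist())
    for y in range(-300,0,10):
        a=t[np.abs(t[:,1]-y)<5]
        if len(a)>4: print(y,len(a),'x',np.percentile(a[:,0],[1,99]).round(),'z',np.percentile(a[:,2],[1,50,99]).round())
E
```

```text
side [[0.06, -0.0, -1.0], [1.0, 0.01, 0.06], [0.01, -1.0, 0.0]]
-200 108 x [-38.  -4.] z [-11.  20.  38.]
-190 345 x [-37.  77.] z [-27.  18.  98.]
-180 436 x [-37.  84.] z [-30.  24.  99.]
-170 360 x [-38.  85.] z [-30.  20.  97.]
-160 300 x [-38.   5.] z [-29.  14.  38.]
-150 133 x [-38.  -8.] z [-24.   6.  35.]
-140 162 x [-41.  26.] z [-9. 10. 13.]
-130 236 x [-46.  36.] z [-14.  12.  21.]
-120 239 x [-61.  58.] z [-17.   9.  21.]
-110 218 x [-61.  57.] z [-11.  12.  19.]
-100 183 x [-55.  53.] z [-10.  12.  19.]
-90 152 x [-47.  46.] z [-11.  12.  18.]
-80 141 x [-38.  36.] z [-10.  12.  15.]
-70 78 x [-33.  28.] z [-11.  12.  15.]
-60 71 x [-14.  10.] z [-7.  7. 12.]
-50 83 x [-14.   8.] z [-10.   6.  13.]
-40 76 x [-14.   9.] z [-9.  6. 13.]
-30 58 x [-11.   9.] z [-10.   5.  12.]
top [[0.06, -0.0, -1.0], [1.0, 0.01, 0.06], [0.01, -1.0, 0.0]]
-290 62 x [-35. -26.] z [-23. -11.   4.]
-280 96 x [-35. -20.] z [-28.  -9.  10.]
-270 104 x [-35. -16.] z [-30.  -7.  15.]
-260 104 x [-35. -15.] z [-31.  -6.  17.]
-250 110 x [-35. -14.] z [-32.  -4.  21.]
-240 129 x [-35.  -9.] z [-34.  -6.  25.]
-230 189 x [-37.  -4.] z [-36.  -7.  27.]
-220 126 x [-37. -13.] z [-34.  -3.  29.]
-210 13 x [-36. -18.] z [-32.  -6.  24.]
-200 235 x [-38.  -8.] z [-36.  -2.  32.]
-190 87 x [-38. -16.] z [-34.  -2.  32.]
-180 96 x [-38. -11.] z [-34.  -0.  34.]
-170 88 x [-38. -14.] z [-34.  -1.  34.]
-160 69 x [-38. -13.] z [-35.   0.  33.]
-150 28 x [-38. -35.] z [-12.   1.  11.]
-140 48 x [-42. -34.] z [-11.  -1.  10.]
-130 58 x [-48. -37.] z [-8.  0.  8.]
-120 158 x [-62. -46.] z [-12.   0.  13.]
-110 65 x [-62. -42.] z [-13.  -1.  12.]
-100 25 x [-47. -34.] z [-11.  -4.  12.]
-90 8 x [-34. -28.] z [-12. -11.  11.]
-80 7 x [-28. -23.] z [-13. -11.  13.]
```

```bash
python3 - <<'E'
from h import *
W=np.load('side.npz')['W'];d=np.load('side.npz')['d']
for lo,hi in((8,40),(40,100),(100,200),(200,320)):
    print('z',lo,hi)
    for x in range(420,600,20):
        a=W[(d>0)&(W[...,2]>lo)&(W[...,2]<hi)&(np.abs(W[...,0]-x)<10)&(W[...,1]>165)&(W[...,1]<420)]
        if len(a)>2: print(x,'n',len(a),'miny',np.sort(a[:,1])[:6].round())
E
```

```text
z 8 40
420 n 394 miny [231. 231. 232. 232. 232. 232.]
440 n 199 miny [253. 341. 341. 341. 342. 342.]
460 n 202 miny [165. 166. 166. 341. 342. 342.]
480 n 191 miny [342. 342. 342. 342. 342. 343.]
500 n 225 miny [341. 341. 341. 342. 342. 342.]
520 n 218 miny [340. 342. 342. 342. 343. 343.]
540 n 185 miny [338. 338. 341. 341. 341. 342.]
560 n 111 miny [339. 341. 342. 342. 343. 344.]
580 n 13 miny [379. 383. 388. 389. 390. 396.]
z 40 100
460 n 85 miny [382. 383. 383. 385. 386. 387.]
480 n 196 miny [381. 382. 384. 384. 385. 385.]
500 n 240 miny [393. 394. 394. 394. 394. 395.]
520 n 226 miny [385. 386. 386. 386. 387. 387.]
540 n 230 miny [361. 377. 378. 379. 379. 380.]
560 n 261 miny [347. 348. 349. 349. 350. 350.]
580 n 85 miny [354. 354. 355. 356. 356. 357.]
z 100 200
460 n 5 miny [411. 411. 412. 413. 415.]
480 n 114 miny [399. 400. 402. 403. 403. 403.]
500 n 207 miny [370. 371. 372. 373. 374. 376.]
520 n 433 miny [360. 361. 361. 361. 362. 363.]
540 n 496 miny [340. 341. 342. 342. 342. 342.]
560 n 400 miny [317. 318. 318. 319. 319. 319.]
580 n 238 miny [321. 321. 332. 332. 333. 333.]
z 200 320
500 n 25 miny [389. 392. 394. 395. 398. 399.]
520 n 311 miny [320. 320. 320. 320. 321. 321.]
540 n 601 miny [316. 316. 317. 317. 317. 317.]
560 n 570 miny [317. 319. 320. 320. 320. 320.]
580 n 420 miny [319. 320. 321. 321. 321. 321.]
```

Call:
carry_out([
  {"tx": 12, "ty": 12, "tz": 0, "spin": -0.02, "claw": 1},
  {"tx": 12, "ty": 11, "tz": 0, "spin": 0, "claw": 1},
  {"tx": 0, "ty": 0, "tz": 0, "spin": 0, "claw": 1},
  {"tx": 0, "ty": 0, "tz": 0, "spin": 0, "claw": 1},
  {"tx": 0, "ty": 0, "tz": 0, "spin": 0, "claw": 1},
  {"tx": 0, "ty": 0, "tz": 0, "spin": 0, "claw": 1},
])

```text
clock: 4.0
position: [513.5, 234.4, 228.3]
eef_rot: [0.525, -0.516, -0.48, 0.477]
wrist_force: [-0.8, 0.2, 0.4]
opening: 84.7
```

```bash
cat > st.py <<'E'
from h import *
from scipy.spatial.transform import Rotation as Rn
O=np.array([503.2,31.3]);S=np.array([-0.0785,-0.9969]);T=np.array([0.9969,-0.0785])
def tool():
    s=get_state();q=s['eef_rot'];R=Rn.from_quat([q[1],q[2],q[3],q[0]]).as_matrix()
    p=s['position'];r=p[:2]-O
    print('t',s['clock'],'pos',p.round(1),'stand',(r@S).round(1),(r@T).round(1),'jawyaw-stand',round((np.arctan2(R[1,0],R[0,0])-np.arctan2(-S[1],-S[0])),3),'F',s['wrist_force'].round(1),'M',s['torque'].round(2),'op',s['opening'].round(1))
    return s
def rim(cam,d,zlo=160,zhi=186):
    W=cloud(cam,d);r=W[...,:2]-O;a=r@S;b=r@T
    k=(d>0)&(W[...,2]>zlo)&(W[...,2]<zhi)&(a>-150)&(a<60)&(np.abs(b)<60)
    return np.c_[a[k],b[k],W[...,2][k]]
E
python3 - <<'E'
from st import *
tool()
s,p,d=snap('top','top4.png');W=cloud('top',d)
np.savez('top4.npz',p=p,d=d,W=W)
a=W[(d>0)&(W[...,2]>320)&(W[...,0]>380)&(W[...,0]<580)&(W[...,1]<297)]
print(a.min(0),a.max(0))
E
```

```text
Traceback (most recent call last):
  File "st.py", line 7, in tool
    print('t',s['clock'],'pos',p.round(1),'stand',(r@S).round(1),(r@T).round(1),'jawyaw-stand',round((np.arctan2(R[1,0],R[0,0])-np.arctan2(-S[1],-S[0])),3),'F',s['wrist_force'].round(1),'M',s['torque'].round(2),'op',s['opening'].round(1))
                                                                                                                                                                                                                        ^^^^^^^^^^^^^^^^^^
AttributeError: 'float' object has no attribute 'round'
```

```bash
sed -i "s/s\['opening'\].round(1)/round(s['opening'],1)/" st.py
python3 - <<'E'
from st import *
tool()
s,p,d=snap('top','top4.png');W=cloud('top',d)
np.savez('top4.npz',p=p,d=d,W=W)
a=W[(d>0)&(W[...,2]>320)&(W[...,0]>380)&(W[...,0]<580)&(W[...,1]<297)]
print(a.min(0),a.max(0))
E
```

```text
t 4.0 pos [513.5 234.4 228.3] stand -203.3 -5.7 jawyaw-stand -0.005 F [-0.8  0.2  0.4] M [-0.04 -0.05  0.01] op 84.7
[380.00385346 135.08065904 320.39951402] [567.83904055 237.48240154 689.07800973]
```

View pics/top4.png

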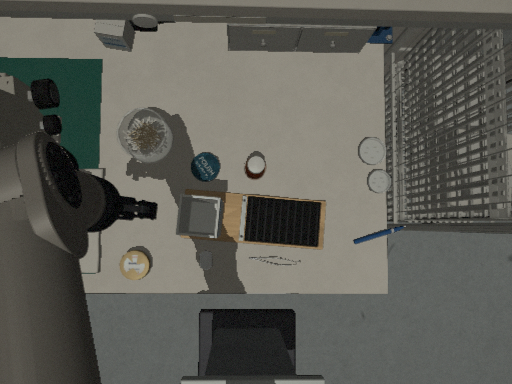

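```bash
python3 - <<'E'
from st import *
W=np.load('top4.npz')['W'];d=np.load('top4.npz')['d'];W0=np.load('top.npz')['W']
ch=(np.abs(W[...,2]-W0[...,2])>30)&(W[...,2]>W0[...,2])&(d>0)
for z in range(220,820,40):
    a=W[ch&(np.abs(W[...,2]-z)<20)]
    if len(a)>5:print(z,len(a),'x',np.percentile(a[:,0],[0,100]).round(),'y',np.percentile(a[:,1],[0,100]).round())
print(get_state()['joint_pos'])
s,p,d=snap('side','side4.png')
E
```

```text
300 28 x [495. 521.] y [159. 167.]
340 333 x [493. 529.] y [159. 211.]
380 510 x [477. 546.] y [163. 229.]
420 524 x [477. 550.] y [194. 228.]
460 625 x [481. 551.] y [195. 229.]
500 485 x [491. 546.] y [196. 215.]
540 68 x [501. 546.] y [182. 202.]
580 1356 x [460. 568.] y [166. 208.]
620 6292 x [378. 567.] y [138. 237.]
660 11558 x [371. 515.] y [134. 216.]
700 1492 x [385. 408.] y [147. 189.]
[-0.92604688  0.25593855  0.5223867   1.72775218 -0.15037474  1.19483836
  1.12519192]
```

View pics/side4.png

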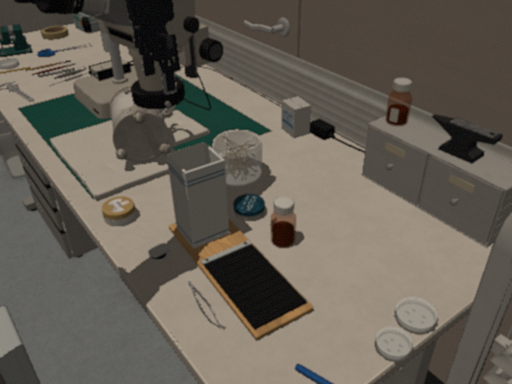

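Call:
carry_out([
  {"tx": 0, "ty": 1, "tz": -40, "spin": 0, "claw": 1},
  {"tx": 0, "ty": 0, "tz": -40, "spin": 0, "claw": 1},
  {"tx": 0, "ty": 0, "tz": -40, "spin": 0, "claw": 1},
  {"tx": 0, "ty": 0, "tz": -30, "spin": 0, "claw": 1},
])

```text
clock: 4.5
position: [517.8, 237.4, 80.9]
eef_rot: [0.524, -0.517, -0.486, 0.471]
wrist_force: [0.2, 1.3, 0.5]
opening: 85.5
```

```bash
python3 - <<'E'
from st import *
tool()
W0=np.load('top.npz')['W']
s,p,d=snap('top','top5.png');W=cloud('top',d)
ch=(np.abs(W[...,2]-W0[...,2])>30)&(W[...,2]>W0[...,2])&(d>0)
for z in range(220,820,40):
    a=W[ch&(np.abs(W[...,2]-z)<20)]
    if len(a)>5:print(z,len(a),'x',np.percentile(a[:,0],[0,100]).round(),'y',np.percentile(a[:,1],[0,100]).round())
s,p,d=snap('side','side5.png')
E
```

```text
t 4.5 pos [517.8 237.4  80.9] stand -206.6 -1.6 jawyaw-stand -0.005 F [0.2 1.3 0.5] M [-0.07  0.08  0.01] op 85.5
220 256 x [479. 549.] y [163. 228.]
260 288 x [481. 552.] y [195. 223.]
300 219 x [483. 549.] y [195. 218.]
340 188 x [492. 546.] y [196. 214.]
380 19 x [511. 534.] y [196. 201.]
420 209 x [474. 564.] y [177. 202.]
460 2123 x [458. 565.] y [172. 278.]
500 4379 x [418. 545.] y [161. 272.]
540 4325 x [368. 485.] y [147. 244.]
580 5807 x [349. 438.] y [140. 230.]
620 2501 x [356. 390.] y [144. 215.]
```

View pics/top5.png

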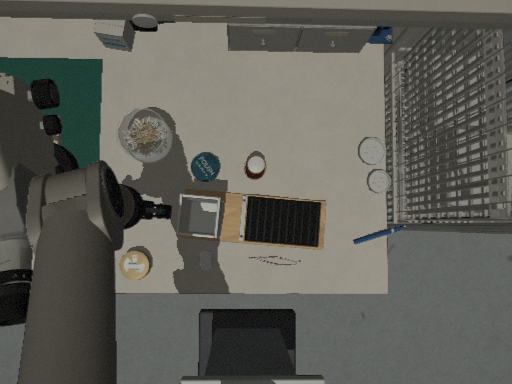

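View pics/side5.png

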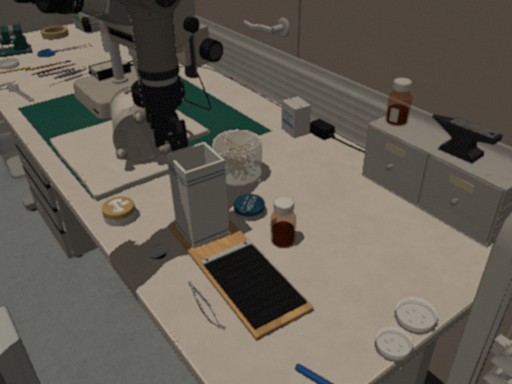

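Call:
carry_out([
  {"tx": -4, "ty": -8, "tz": -10, "spin": 0, "claw": 1},
  {"tx": 0, "ty": 0, "tz": -30, "spin": 0, "claw": 1},
  {"tx": 0, "ty": 0, "tz": -30, "spin": 0, "claw": 1},
  {"tx": 0, "ty": 0, "tz": -20, "spin": 0, "claw": 1},
])

```text
clock: 5.0
position: [517.8, 229.2, -5.1]
eef_rot: [0.523, -0.518, -0.489, 0.468]
wrist_force: [-0.4, -0.2, 0.2]
opening: 85.5
```

```bash
cat > look.py <<'E'
from st import *
import sys
def look(tag):
    tool()
    for c in('side','top'):
        s,p,d=snap(c,c+tag+'.png');r=rim(c,d,165)
        if len(r)>50:
            b=cv2.minAreaRect(r[:,:2].astype(np.float32));print(c,'rim',len(r),'c',np.round(b[0],1),'size',np.round(b[1],1),'ang',round(b[2],1),'z95',np.percentile(r[:,2],[50,97]).round(1))
        r0=cut_out(c,'jar')
        for q in r0[:1]:
            W=cloud(c,d);m=q['pixels']&(d>0);w=W[m];print('  jar',round(q['conf'],2),q['bbox'],'a',np.percentile((w[:,:2]-O)@S,[2,98]).round(),'b',np.percentile((w[:,:2]-O)@T,[2,98]).round(),'z',np.percentile(w[:,2],[2,98]).round())
    a=cv2.imread('pics/side%s.png'%tag)[60:345,100:330];a=cv2.resize(a,None,fx=1.75,fy=1.75,interpolation=2)
    b=cv2.imread('pics/top%s.png'%tag)[130:280,110:340];b=cv2.resize(b,None,fx=1.7,fy=1.7,interpolation=2)
    o=np.zeros((max(a.shape[0],b.shape[0]),a.shape[1]+b.shape[1],3),np.uint8);o[:a.shape[0],:a.shape[1]]=a;o[:b.shape[0],a.shape[1]:]=b
    cv2.imwrite('pics/L%s.png'%tag,cv2.convertScaleAbs(o,alpha=1.5))
look(sys.argv[1])
E
python3 look.py 6
```

```text
t 5.0 pos [517.8 229.2  -5.1] stand -198.4 -0.9 jawyaw-stand -0.005 F [-0.4 -0.2  0.2] M [-0.01  0.06 -0.  ] op 85.5
side rim 745 c [-80.1  -6.3] size [80.8 76.9] ang 0.2 z95 [172.4 176.4]
  jar 0.9 [164.4, 142.0, 233.6, 245.7] a [-116.  -41.] b [-45.  29.] z [ 16. 175.]
top rim 456 c [-79.1  -5.5] size [75.8 76.5] ang 89.7 z95 [174.9 177.7]
  jar 0.7 [175.3, 197.9, 223.1, 238.4] a [-115.  -41.] b [-42.  31.] z [ 12. 177.]
```

View pics/L6.png

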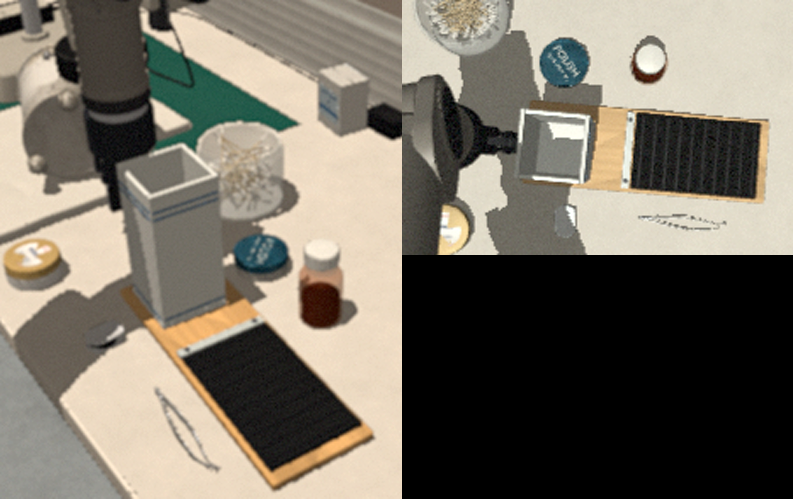

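Call:
carry_out([
  {"tx": -6, "ty": 0, "tz": -12, "spin": 0.005, "claw": 1},
  {"tx": -2, "ty": 0, "tz": -4, "spin": 0, "claw": 1},
  {"tx": 0, "ty": -3, "tz": 0, "spin": 0, "claw": 1},
  {"tx": 0, "ty": -3, "tz": 0, "spin": 0, "claw": 1},
  {"tx": 0, "ty": -3, "tz": 0, "spin": 0, "claw": 1},
  {"tx": 0, "ty": -3, "tz": 0, "spin": 0, "claw": 1},
  {"tx": 0, "ty": -3, "tz": 0, "spin": 0, "claw": 1},
])

```text
clock: 5.9
position: [513.5, 219.3, -15.2]
eef_rot: [0.522, -0.515, -0.496, 0.465]
wrist_force: [-0.7, 2.3, 1.0]
opening: 85.5
```

```bash
python3 look.py 7
```

```text
t 5.9 pos [513.5 219.3 -15.2] stand -188.3 -4.5 jawyaw-stand 0.003 F [-0.7  2.3  1. ] M [ 0.42  0.1  -0.08] op 85.5
side rim 932 c [-90.5  -4.8] size [ 76.9 119. ] ang 89.9 z95 [172.9 180.4]
  jar 0.58 [168.2, 146.0, 233.2, 249.0] a [-108.  -33.] b [-43.  31.] z [ 15. 176.]
top rim 528 c [-90.7  -4. ] size [ 76.  118.2] ang 90.0 z95 [175.4 181.7]
  jar 0.62 [180.3, 194.9, 227.0, 238.1] a [-107.  -32.] b [-40.  33.] z [ 10. 177.]
```

View pics/L7.png

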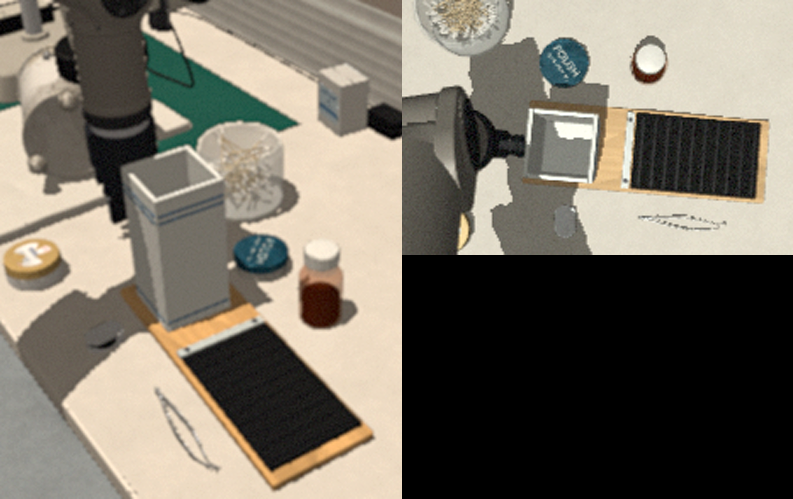

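Call:
carry_out([
  {"tx": -0.5, "ty": -3, "tz": 0, "spin": 0, "claw": 1},
  {"tx": -0.5, "ty": -3, "tz": 0, "spin": 0, "claw": 1},
  {"tx": -0.3, "ty": -3, "tz": 0, "spin": 0, "claw": 1},
  {"tx": -0.3, "ty": -3, "tz": 0, "spin": 0, "claw": 1},
  {"tx": -0.3, "ty": -3, "tz": 0, "spin": 0, "claw": 1},
  {"tx": -0.3, "ty": -3, "tz": 0, "spin": 0, "claw": 1},
  {"tx": -0.3, "ty": -3, "tz": 0, "spin": 0, "claw": 1},
  {"tx": -0.3, "ty": -3, "tz": 0, "spin": 0, "claw": 1},
])

```text
clock: 6.9
position: [511.3, 193.9, -15.1]
eef_rot: [0.521, -0.516, -0.497, 0.465]
wrist_force: [0.2, 3.6, 0.4]
opening: 85.8
```

```bash
sed -i 's/(a>-150)/(a>-118)/' st.py; sed -i "s/r=rim(c,d,165)/r=rim(c,d,165,178)/" look.py; python3 look.py 8
```

```text
t 6.9 pos [511.3 193.9 -15.1] stand -162.7 -4.7 jawyaw-stand 0.004 F [0.2 3.6 0.4] M [ 0.47 -0.06  0.02] op 85.8
side rim 811 c [-46.1  -4.5] size [81.2 77.6] ang 0.1 z95 [172.6 176.8]
  jar 0.8 [175.3, 150.7, 243.7, 257.0] a [-82.  -8.] b [-43.  31.] z [ 15. 176.]
top rim 427 c [-62.   -4.1] size [112.1  76. ] ang 0.7 z95 [175.4 177.6]
  jar 0.86 [194.2, 194.3, 239.7, 238.5] a [-81.  -7.] b [-40.  33.] z [ 12. 178.]
```

View pics/L8.png

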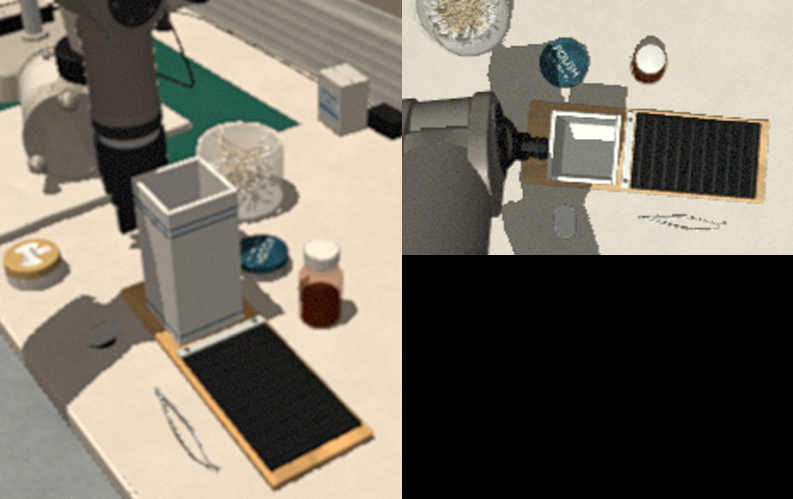

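Call:
carry_out([
  {"tx": -0.3, "ty": -3, "tz": 0, "spin": 0, "claw": 1},
  {"tx": -0.3, "ty": -2, "tz": 0, "spin": 0, "claw": 1},
  {"tx": -0.2, "ty": -2, "tz": 0, "spin": 0, "claw": 1},
])

```text
clock: 7.4
position: [510.3, 187.2, -15.3]
eef_rot: [0.521, -0.515, -0.497, 0.465]
wrist_force: [0.9, 2.1, 0.6]
opening: 85.4
```

```bash
python3 look.py 9
```

```text
t 7.4 pos [510.3 187.2 -15.3] stand -156.0 -5.1 jawyaw-stand 0.005 F [0.9 2.1 0.6] M [ 0.41 -0.03  0.  ] op 85.4
side rim 935 c [-59.1  -5.5] size [118.5  77.4] ang 1.6 z95 [172.5 176.8]
  jar 0.6 [177.4, 151.4, 245.9, 256.3] a [-78.  -1.] b [-43.  32.] z [ 15. 176.]
top rim 449 c [-58.4  -4.2] size [116.9  75.9] ang 0.8 z95 [175.2 177.7]
  jar 0.62 [200.7, 198.3, 242.2, 236.2] a [-74.  -2.] b [-40.  32.] z [ 13. 177.]
```

Call:
carry_out([
  {"tx": -0.1, "ty": -1.5, "tz": 0, "spin": 0, "claw": 1},
])

```text
clock: 7.7
position: [510.2, 185.6, -15.4]
eef_rot: [0.521, -0.515, -0.497, 0.465]
wrist_force: [0.3, 4.4, 0.8]
opening: 85.2
```

```bash
cat > rimf.py <<'E'
from st import *
import sys
tool()
for c in('top','side'):
    s,p,d=snap(c,c+sys.argv[1]+'.png')
    W=cloud(c,d);r=W[...,:2]-O;a=r@S;b=r@T;z=W[...,2]
    # front wall of jar rim: edge in +a, at top and (side cam) face points by height
    k=(d>0)&(a>-30)&(a<40)&(np.abs(b+5)<30)
    for lo,hi in((20,50),(50,90),(90,130),(130,165),(168,179)):
        q=a[k&(z>lo)&(z<hi)]
        if len(q)>8: print(c,lo,hi,len(q),'a pct',np.percentile(q,[50,80,95]).round(1))
    # front face yaw from side: fit a vs b for face points
    k=(d>0)&(np.abs(a+0)<15)&(b>-40)&(b<28)&(z>60)&(z<160)
    if k.sum()>100:
        A=np.c_[b[k],z[k]-10,np.ones(k.sum())];w=np.ones(k.sum(),bool);y=a[k]
        for _ in range(4):
            x=np.linalg.lstsq(A[w],y[w],rcond=None)[0];e=np.abs(y-A@x);w=e<2.5*np.median(e)+.5
        print(c,'face yaw',x[0].round(3),'tilt',x[1].round(3),'a at foot',x[2].round(1),w.sum())
E
python3 rimf.py 10
```

```text
t 7.7 pos [510.2 185.6 -15.4] stand -154.4 -5.1 jawyaw-stand 0.005 F [0.3 4.4 0.8] M [ 0.42 -0.01  0.03] op 85.2
top 20 50 10 a pct [25.2 31.7 37.1]
top 168 179 86 a pct [-1.5 -0.1  0.8]
side 20 50 377 a pct [-2.5 -1.6 -0.8]
side 50 90 539 a pct [-2.  -1.2 -0.3]
side 90 130 589 a pct [-1.6 -0.7  0.3]
side 130 165 551 a pct [-1.  -0.1  0.6]
side 168 179 172 a pct [-0.9  0.1  1. ]
side face yaw -0.013 tilt 0.014 a at foot -3.0 1608
```

```bash
python3 - <<'E'
import cv2
a=cv2.imread('pics/side10.png')[215:275,165:255];a=cv2.resize(a,None,fx=8,fy=8,interpolation=2)
cv2.imwrite('pics/z10.png',cv2.convertScaleAbs(a,alpha=1.4))
from st import *
D=np.load('side.npz');W=D['W'];d=D['d'];r=W[...,:2]-O;a=r@S;b=r@T;z=W[...,2]
k=(d>0)&(a>-50)&(a<-34)&(b>-40)&(b<28)&(z>60)&(z<160)
A=np.c_[b[k],z[k]-10,np.ones(k.sum())];y=a[k];w=np.ones(len(y),bool)
for _ in range(4):
    x=np.linalg.lstsq(A[w],y[w],rcond=None)[0];e=np.abs(y-A@x);w=e<2.5*np.median(e)+.5
print('initial face',x,w.sum())
E
```

```text
initial face [ 2.20498593e-04  2.43012142e-03 -4.35530304e+01] 1566
```

View pics/z10.png

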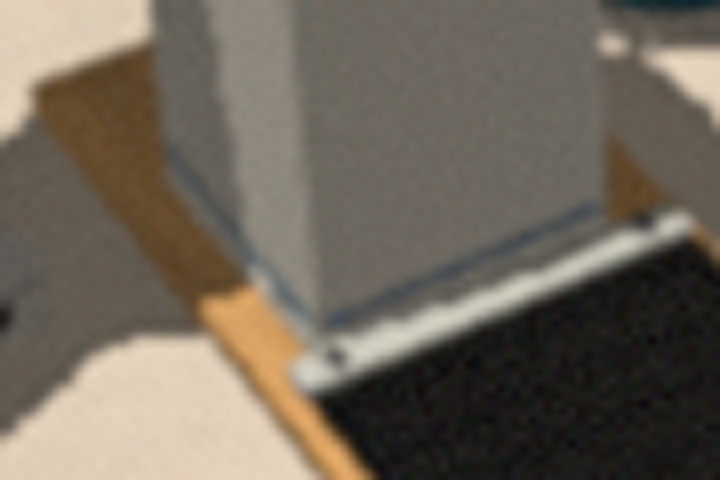

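Call:
carry_out([
  {"tx": 0.2, "ty": 3, "tz": 0, "spin": 0, "claw": 1},
  {"tx": 0.3, "ty": 6, "tz": 0, "spin": 0, "claw": 1},
  {"tx": 0.5, "ty": 8, "tz": 5, "spin": 0, "claw": 1},
  {"tx": 0, "ty": 0, "tz": 40, "spin": 0, "claw": 1},
  {"tx": 0, "ty": 0, "tz": 45, "spin": 0, "claw": 0.27},
  {"tx": 0, "ty": 0, "tz": 45, "spin": 0, "claw": 0.27},
  {"tx": 0, "ty": 0, "tz": 45, "spin": 0, "claw": 0.27},
  {"tx": 0, "ty": 0, "tz": 35, "spin": 0, "claw": 0.27},
  {"tx": 0, "ty": 0, "tz": 0, "spin": 0, "claw": 0.27},
])

```text
clock: 8.7
position: [506.7, 199.5, 207.0]
eef_rot: [0.521, -0.517, -0.492, 0.468]
wrist_force: [1.1, 0.1, -0.4]
opening: 23.0
```

```bash
python3 rimf.py 11; python3 look.py 11
```

```text
t 8.7 pos [506.7 199.5 207. ] stand -167.9 -9.7 jawyaw-stand 0.002 F [ 1.1  0.1 -0.4] M [-0.02  0.05  0.01] op 23.0
top 168 179 91 a pct [-2.7 -1.2 -0.4]
side 20 50 379 a pct [-2.8 -1.9 -1.2]
side 50 90 544 a pct [-2.7 -1.7 -0.9]
side 90 130 587 a pct [-2.6 -1.8 -0.9]
side 130 165 565 a pct [-2.5 -1.6 -0.8]
side 168 179 171 a pct [-2.8 -1.8 -1. ]
side face yaw -0.014 tilt 0.002 a at foot -2.9 1630
t 8.8 pos [503.8 198.6 202.5] stand -166.8 -12.5 jawyaw-stand 0.002 F [ 0.4 -0.9 -0.4] M [-0.02  0.05 -0.  ] op 22.9
side rim 779 c [-39.4  -4.6] size [79.7 77.4] ang 0.2 z95 [172.3 176.3]
  jar 0.55 [178.3, 151.5, 243.0, 257.8] a [-75.  -1.] b [-43.  31.] z [ 19. 175.]
top rim 439 c [-38.3  -3.8] size [76. 76.] ang 0.7 z95 [175.  177.4]
  jar 0.85 [197.6, 197.5, 241.3, 241.0] a [-75.  -2.] b [-41.  33.] z [ 12. 177.]
```

View pics/L11.png

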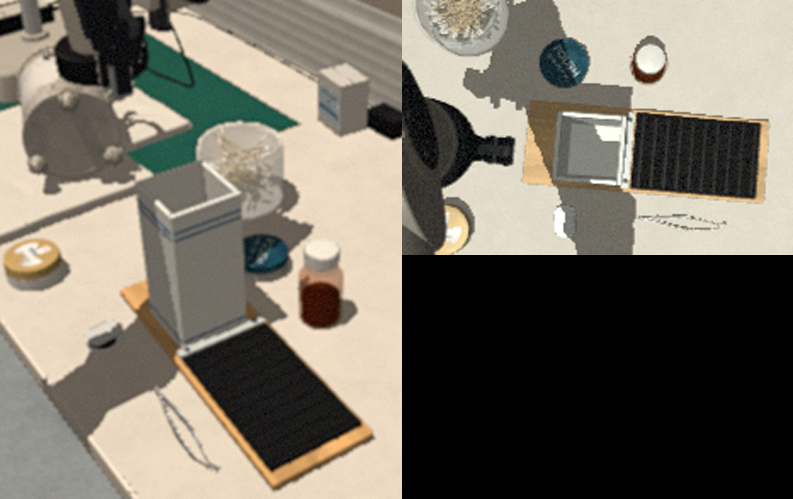

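Call:
carry_out([
  {"tx": 0, "ty": -35, "tz": 0, "spin": 0, "claw": 0.27},
  {"tx": -1, "ty": -35, "tz": 0, "spin": 0, "claw": 0.27},
  {"tx": -1, "ty": -35, "tz": 0, "spin": 0, "claw": 0.27},
  {"tx": 0, "ty": -22, "tz": 0, "spin": 0, "claw": 0.27},
  {"tx": 0, "ty": 0, "tz": 0, "spin": 0, "claw": 0.27},
])

```text
clock: 9.5
position: [495.2, 66.7, 192.6]
eef_rot: [0.522, -0.514, -0.483, 0.479]
wrist_force: [0.0, -0.8, 0.2]
opening: 23.2
```

```bash
python3 - <<'E'
from st import *
tool()
E
python3 grip.py 12
```

```text
t 9.5 pos [495.2  66.7 192.6] stand -34.7 -10.8 jawyaw-stand 0.005 F [ 0.  -0.8  0.2] M [ 0.   -0.04  0.04] op 23.2
[495.17107729  66.7381889  192.62074051] opening 23.202178693587516 9.5
-140 71 x -41.0 8.0 z -9.0 12.0
-132 239 x -50.0 38.0 z -9.0 21.0
-124 298 x -65.0 66.0 z -12.0 21.0
-116 240 x -65.0 63.0 z -11.0 21.0
-108 209 x -61.0 66.0 z -11.0 19.0
-100 184 x -57.0 59.0 z -12.0 19.0
-92 202 x -53.0 53.0 z -11.0 19.0
-84 128 x -48.0 49.0 z -11.0 15.0
-76 160 x -44.0 47.0 z -11.0 15.0
-68 71 x -41.0 41.0 z -7.0 14.0
-60 86 x -26.0 23.0 z -9.0 13.0
-52 103 x -26.0 21.0 z -5.0 12.0
-44 101 x -27.0 18.0 z -10.0 12.0
-36 95 x -25.0 19.0 z -6.0 13.0
-28 54 x -21.0 20.0 z -8.0 12.0
12 12 x -33.0 22.0 z -42.0 29.0
```

Call:
carry_out([
  {"tx": 7, "ty": 3, "tz": -5, "spin": 0, "claw": 0.27},
  {"tx": 2, "ty": 1, "tz": -12, "spin": 0, "claw": 0.27},
  {"tx": 0, "ty": 0, "tz": 0, "spin": 0, "claw": 0.27},
])

```text
clock: 9.85
position: [504.2, 77.3, 172.5]
eef_rot: [0.521, -0.511, -0.485, 0.481]
wrist_force: [-0.3, 0.1, -0.5]
opening: 22.9
```

```bash
python3 - <<'E'
from st import *
tool()
E
```

```text
t 9.85 pos [504.2  77.3 172.5] stand -45.9 -2.6 jawyaw-stand 0.012 F [-0.3  0.1 -0.5] M [-0.02  0.04  0.  ] op 22.9
```

Call:
carry_out([
  {"tx": -0.5, "ty": -8, "tz": 0, "spin": -0.01, "claw": 0.27},
  {"tx": 0, "ty": 0, "tz": 0, "spin": 0, "claw": 0.27},
])

```text
clock: 10.05
position: [503.3, 70.2, 171.3]
eef_rot: [0.523, -0.513, -0.482, 0.48]
wrist_force: [0.3, -0.1, -0.5]
opening: 23.0
```

```bash
python3 - <<'E'
from st import *
tool()
E
python3 look.py 13
```

```text
t 10.05 pos [503.3  70.2 171.3] stand -38.8 -2.9 jawyaw-stand 0.004 F [ 0.3 -0.1 -0.5] M [-0.05 -0.02  0.02] op 23.0
t 10.05 pos [503.3  70.2 171.3] stand -38.8 -2.9 jawyaw-stand 0.004 F [ 0.3 -0.1 -0.5] M [-0.05 -0.02  0.02] op 23.0
side rim 701 c [-39.3  -4.6] size [77.9 77.9] ang 0.5 z95 [172.1 176.3]
  jar 0.57 [179.3, 152.6, 243.9, 256.2] a [-75.  -1.] b [-43.  31.] z [ 18. 175.]
```

View pics/L13.png

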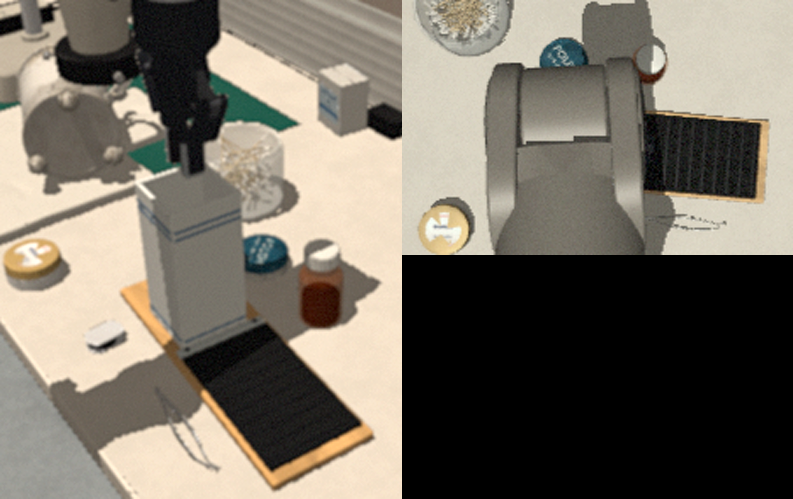

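Call:
carry_out([
  {"tx": 0, "ty": 0, "tz": -15, "spin": 0, "claw": 0.27},
  {"tx": 0, "ty": 0, "tz": -15, "spin": 0, "claw": 0.27},
  {"tx": 0, "ty": 0, "tz": -10, "spin": 0, "claw": 0.27},
  {"tx": 0, "ty": 0, "tz": 0, "spin": 0, "claw": 0.27},
])

```text
clock: 10.65
position: [505.1, 72.1, 132.4]
eef_rot: [0.523, -0.513, -0.485, 0.478]
wrist_force: [-0.2, -0.6, -0.0]
opening: 22.7
```

```bash
python3 - <<'E'
from st import *
tool()
E
python3 rimf.py 14
```

```text
t 10.65 pos [505.1  72.1 132.4] stand -40.8 -1.3 jawyaw-stand 0.006 F [-0.2 -0.6 -0. ] M [-0.01 -0.03  0.  ] op 22.7
t 10.65 pos [505.1  72.1 132.4] stand -40.8 -1.3 jawyaw-stand 0.006 F [-0.2 -0.6 -0. ] M [-0.01 -0.03  0.  ] op 22.7
side 20 50 377 a pct [-2.7 -1.9 -1. ]
side 50 90 541 a pct [-2.7 -1.8 -1.1]
side 90 130 590 a pct [-2.7 -1.8 -1. ]
side 130 165 570 a pct [-2.6 -1.8 -1. ]
side 168 179 247 a pct [-4.2 -2.4 -1.4]
side face yaw -0.013 tilt 0.002 a at foot -3.0 1632
```

Call:
carry_out([
  {"tx": -3, "ty": -4, "tz": 0, "spin": 0, "claw": 0.27},
  {"tx": -0.5, "ty": -4, "tz": 0, "spin": 0, "claw": 0.27},
  {"tx": -0.3, "ty": -4, "tz": 0, "spin": 0, "claw": 0.27},
  {"tx": -0.3, "ty": -4, "tz": 0, "spin": 0, "claw": 0.27},
  {"tx": -0.3, "ty": -4, "tz": 0, "spin": 0, "claw": 0.27},
  {"tx": -0.3, "ty": -4, "tz": 0, "spin": 0, "claw": 0.27},
])

```text
clock: 11.35
position: [502.5, 47.6, 135.8]
eef_rot: [0.522, -0.513, -0.487, 0.476]
wrist_force: [-0.4, 0.1, -1.1]
opening: 23.1
```

```bash
cat > tilt.py <<'E'
from st import *
import sys
def tilt(tag,show=True):
    tool()
    s,p,d=snap('side','side%s.png'%tag)
    r=cut_out('side','jar')
    W=cloud('side',d);g=W[...,:2]-O;a=g@S;b=g@T;z=W[...,2]
    box=(d>0)&(a>-110)&(a<190)&(b>-55)&(b<45)&(z>14)&(z<230)
    if r:
        q=r[0];print('jar',round(q['conf'],2),q['bbox']);m=q['pixels']
        k=box&m
    else: k=box;print('no mask')
    L=k&(b<-34)&(b>-52)
    pts=np.c_[a[L],z[L]].astype(np.float32)
    if len(pts)>30:
        R_=cv2.minAreaRect(pts);print('left face n',len(pts),'rect',np.round(R_[0],1),np.round(R_[1],1),round(R_[2],1));print(np.round(cv2.boxPoints(R_),0).tolist())
    # mouth point: normals fit front face
    from numpy.linalg import svd
    P=np.c_[a[k],b[k],z[k]];rng=np.random.default_rng(0);best=None
    inner=P[(P[:,1]>-30)&(P[:,1]<25)]
    if len(inner)>60:
        A=inner
        for _ in range(400):
            i=A[rng.choice(len(A),3,replace=False)];n=np.cross(i[1]-i[0],i[2]-i[0]);l=np.linalg.norm(n)
            if l<500: continue
            n/=l
            if abs(n[1])>.1: continue
            c=(np.abs((A-i[0])@n)<1.5).sum()
            if best is None or c>best[0]: best=(c,n,i[0])
        if best:
            c,n,o=best;I=A[np.abs((A-o)@n)<1.5];c0=I.mean(0);n=svd(I-c0)[2][2]
            if n[0]<0:n=-n
            print('plane n',n.round(3),'inl',c,'/',len(A),'deg(front)',np.degrees(np.arctan2(-n[2],n[0])).round(1),'off',(n@c0).round(1),'c0',c0.round(0))
    im=cv2.imread('pics/side%s.png'%tag)[100:345,100:330];cv2.imwrite('pics/T%s.png'%tag,cv2.convertScaleAbs(cv2.resize(im,None,fx=2.4,fy=2.4,interpolation=2),alpha=1.5))
if __name__=='__main__': tilt(sys.argv[1])
E
python3 tilt.py 15
```

```text
t 11.35 pos [502.5  47.6 135.8] stand -16.2 -1.9 jawyaw-stand 0.007 F [-0.4  0.1 -1.1] M [ 0.12 -0.04  0.02] op 23.1
jar 0.82 [178.5, 160.3, 244.3, 254.4]
left face n 1666 rect [-31.5  97.2] [166.7  79.6] 84.6
[[-79.0, 18.0], [0.0, 10.0], [16.0, 176.0], [-63.0, 184.0]]
plane n [ 0.995  0.004 -0.096] inl 1738 / 2313 deg(front) 5.5 off -3.8 c0 [  6.  -3. 101.]
```

View pics/T15.png

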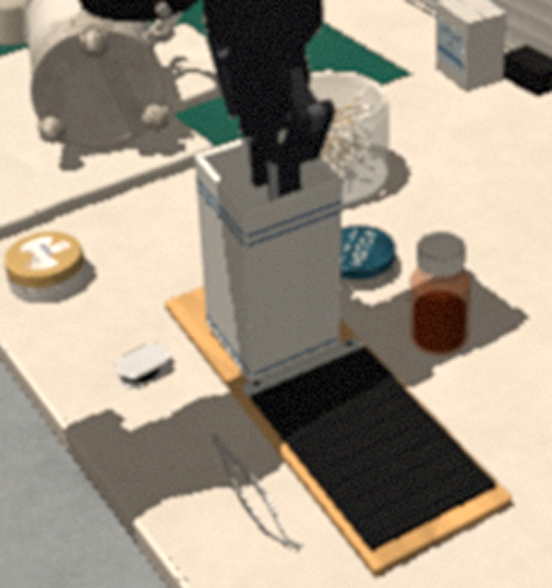

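Call:
carry_out([
  {"tx": -0.3, "ty": -4, "tz": -1.5, "spin": 0, "claw": 0.27},
  {"tx": -0.3, "ty": -4, "tz": -1.5, "spin": 0, "claw": 0.27},
  {"tx": -0.3, "ty": -4, "tz": -1.5, "spin": 0, "claw": 0.27},
  {"tx": -0.3, "ty": -4, "tz": -1, "spin": 0, "claw": 0.27},
  {"tx": -0.3, "ty": -4, "tz": -0.5, "spin": 0, "claw": 0.27},
  {"tx": -0.3, "ty": -4, "tz": -0.5, "spin": 0, "claw": 0.27},
  {"tx": -0.3, "ty": -4, "tz": -0.5, "spin": 0, "claw": 0.27},
  {"tx": -0.3, "ty": -3, "tz": -0.5, "spin": 0, "claw": 0.27},
])

```text
clock: 12.25
position: [500.2, 13.5, 127.7]
eef_rot: [0.522, -0.514, -0.487, 0.476]
wrist_force: [-0.2, 0.8, -0.1]
opening: 23.0
```

```bash
python3 tilt.py 16
```

```text
t 12.25 pos [500.2  13.5 127.7] stand 17.9 -1.6 jawyaw-stand 0.006 F [-0.2  0.8 -0.1] M [ 0.06  0.01 -0.02] op 23.0
jar 0.6 [185.5, 163.7, 256.3, 257.8]
left face n 1698 rect [-13.9 100.4] [170.3  78.8] 71.7
[[-78.0, 32.0], [-3.0, 7.0], [50.0, 169.0], [-25.0, 194.0]]
plane n [ 0.948  0.003 -0.318] inl 1426 / 1951 deg(front) 18.5 off -7.3 c0 [25. -3. 98.]
```

View pics/T16.png

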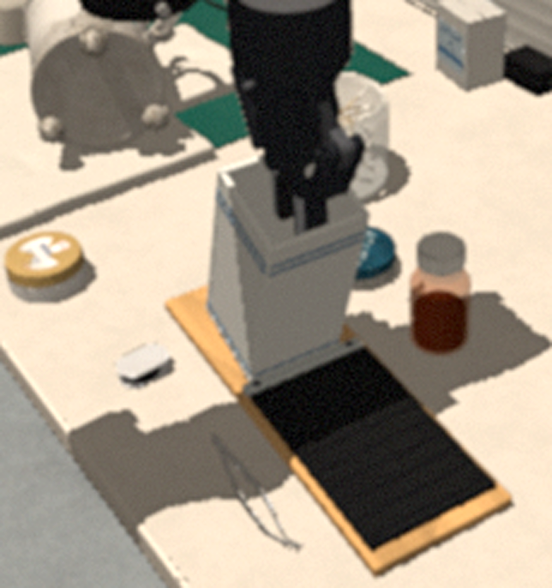

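Call:
carry_out([
  {"tx": 0, "ty": 0, "tz": 0, "spin": 0, "claw": 0.33},
  {"tx": -0.2, "ty": -2, "tz": 0, "spin": 0, "claw": 0.33},
  {"tx": -0.2, "ty": -2, "tz": 0, "spin": 0, "claw": 0.33},
  {"tx": -0.2, "ty": -2, "tz": 0, "spin": 0, "claw": 0.33},
  {"tx": -0.2, "ty": -2, "tz": 0, "spin": 0, "claw": 0.33},
  {"tx": -0.2, "ty": -2, "tz": 0, "spin": 0, "claw": 0.33},
])

```text
clock: 12.95
position: [499.1, 3.3, 127.8]
eef_rot: [0.522, -0.514, -0.487, 0.476]
wrist_force: [-0.2, 0.3, 0.7]
opening: 27.8
```

```bash
python3 tilt.py 17
```

```text
t 12.95 pos [499.1   3.3 127.8] stand 28.2 -1.9 jawyaw-stand 0.007 F [-0.2  0.3  0.7] M [ 0.09 -0.01  0.02] op 27.8
jar 0.84 [184.9, 168.7, 261.3, 255.5]
left face n 1680 rect [ -5.9 102.2] [166.5  75.9] 67.3
[[-73.0, 40.0], [-3.0, 11.0], [61.0, 164.0], [-9.0, 194.0]]
plane n [ 0.922  0.001 -0.388] inl 1213 / 1660 deg(front) 22.8 off -8.3 c0 [32. -3. 98.]
```

View pics/T17.png

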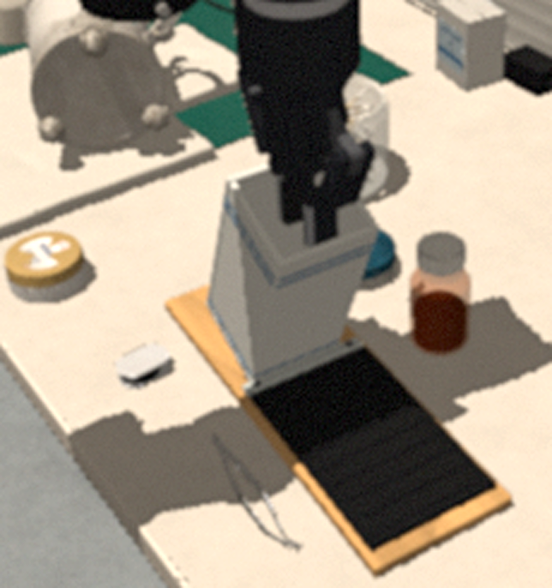

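Call:
carry_out([
  {"tx": -0.2, "ty": -2, "tz": 1, "spin": 0, "claw": 0.33},
  {"tx": -0.2, "ty": -2, "tz": 0.5, "spin": 0, "claw": 0.33},
  {"tx": -0.2, "ty": -2, "tz": 0.5, "spin": 0, "claw": 0.33},
  {"tx": -0.2, "ty": -2, "tz": 0, "spin": 0, "claw": 0.33},
])

```text
clock: 13.45
position: [498.3, -5.4, 130.0]
eef_rot: [0.521, -0.514, -0.487, 0.476]
wrist_force: [-0.1, 1.0, -0.5]
opening: 28.3
```

```bash
python3 tilt.py 18
```

```text
t 13.45 pos [498.3  -5.4 130. ] stand 36.9 -2.0 jawyaw-stand 0.007 F [-0.1  1.  -0.5] M [ 0.04 -0.01 -0.01] op 28.3
jar 0.73 [186.6, 170.9, 263.7, 256.3]
left face n 1702 rect [ -3.2 101.2] [170.   77.8] 64.3
[[-75.0, 42.0], [-5.0, 8.0], [69.0, 161.0], [-1.0, 195.0]]
plane n [ 0.902  0.001 -0.431] inl 1096 / 1571 deg(front) 25.5 off -9.1 c0 [35. -3. 95.]
```

Call:
carry_out([
  {"tx": -0.2, "ty": -2, "tz": 0, "spin": 0, "claw": 0.33},
  {"tx": -0.2, "ty": -2, "tz": 0, "spin": 0, "claw": 0.33},
  {"tx": -0.2, "ty": -2, "tz": 0, "spin": 0, "claw": 0.33},
])

```text
clock: 13.85
position: [497.6, -11.8, 129.9]
eef_rot: [0.521, -0.514, -0.487, 0.476]
wrist_force: [-0.8, -0.1, -0.1]
opening: 28.3
```

```bash
python3 tilt.py 19
```

```text
t 13.85 pos [497.6 -11.8 129.9] stand 43.4 -2.2 jawyaw-stand 0.007 F [-0.8 -0.1 -0.1] M [0.06 0.08 0.02] op 28.3
jar 0.83 [186.3, 172.9, 263.8, 256.5]
left face n 1693 rect [ -0.7 101.8] [168.5  77.6] 63.2
[[-73.0, 44.0], [-4.0, 9.0], [72.0, 159.0], [3.0, 194.0]]
plane n [ 0.892  0.    -0.453] inl 1031 / 1488 deg(front) 26.9 off -9.3 c0 [37. -3. 94.]
```

View pics/T19.png

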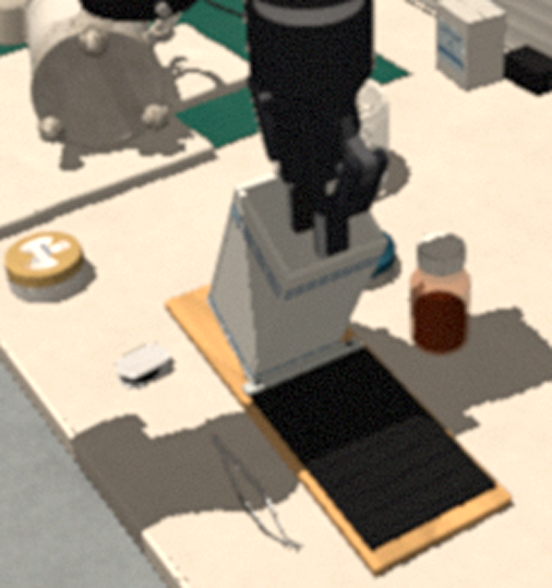

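Call:
carry_out([
  {"tx": 0, "ty": 0, "tz": -2, "spin": 0, "claw": 0.37},
  {"tx": 0, "ty": -0.5, "tz": -1, "spin": 0, "claw": 0.37},
])

```text
clock: 14.15
position: [497.7, -12.7, 126.9]
eef_rot: [0.522, -0.514, -0.487, 0.476]
wrist_force: [-0.3, 0.5, -0.1]
opening: 31.7
```

```bash
python3 tilt.py 20
```

```text
t 14.15 pos [497.7 -12.7 126.9] stand 44.2 -2.0 jawyaw-stand 0.006 F [-0.3  0.5 -0.1] M [-0.03 -0.01 -0.01] op 31.7
jar 0.91 [187.0, 174.3, 264.2, 258.1]
left face n 1696 rect [  1.4 101.9] [167.8  77.5] 61.6
[[-73.0, 47.0], [-4.0, 10.0], [75.0, 157.0], [7.0, 194.0]]
plane n [ 0.881  0.002 -0.474] inl 952 / 1378 deg(front) 28.3 off -9.6 c0 [40. -3. 94.]
```

Call:
carry_out([
  {"tx": -0.2, "ty": -2, "tz": 0, "spin": 0, "claw": 0.37},
  {"tx": -0.2, "ty": -2, "tz": 0.5, "spin": 0, "claw": 0.37},
  {"tx": -0.2, "ty": -1, "tz": 0.5, "spin": 0, "claw": 0.37},
])

```text
clock: 14.55
position: [496.9, -17.9, 127.7]
eef_rot: [0.522, -0.514, -0.487, 0.476]
wrist_force: [-0.3, 0.3, -1.0]
opening: 31.7
```

```bash
python3 tilt.py 21
```

```text
t 14.55 pos [496.9 -17.9 127.7] stand 49.6 -2.4 jawyaw-stand 0.007 F [-0.3  0.3 -1. ] M [ 0.01  0.04 -0.01] op 31.7
jar 0.6 [185.3, 175.7, 263.3, 256.9]
left face n 1670 rect [  4.  101.2] [167.3  76.2] 60.1
[[-71.0, 48.0], [-5.0, 10.0], [79.0, 155.0], [13.0, 193.0]]
plane n [ 0.867  0.003 -0.498] inl 892 / 1290 deg(front) 29.9 off -10.0 c0 [42. -3. 93.]
```

Call:
carry_out([
  {"tx": -0.2, "ty": -2.5, "tz": 0, "spin": 0, "claw": 0.37},
  {"tx": -0.2, "ty": -2.5, "tz": 0, "spin": 0, "claw": 0.37},
  {"tx": -0.2, "ty": -2.5, "tz": 0, "spin": 0, "claw": 0.37},
])

```text
clock: 14.95
position: [496.5, -25.6, 127.9]
eef_rot: [0.521, -0.514, -0.487, 0.476]
wrist_force: [-0.0, -1.1, 0.1]
opening: 32.0
```

```bash
python3 tilt.py 22
```

```text
t 14.95 pos [496.5 -25.6 127.9] stand 57.3 -2.2 jawyaw-stand 0.007 F [-0.  -1.1  0.1] M [-0.04  0.02 -0.  ] op 32.0
jar 0.6 [187.8, 176.5, 269.5, 259.3]
left face n 1673 rect [  7.3 101.6] [166.7  76.6] 57.5
[[-70.0, 52.0], [-5.0, 11.0], [84.0, 151.0], [20.0, 193.0]]
plane n [ 0.846 -0.    -0.534] inl 740 / 1124 deg(front) 32.3 off -10.5 c0 [47. -3. 93.]
```

View pics/T22.png

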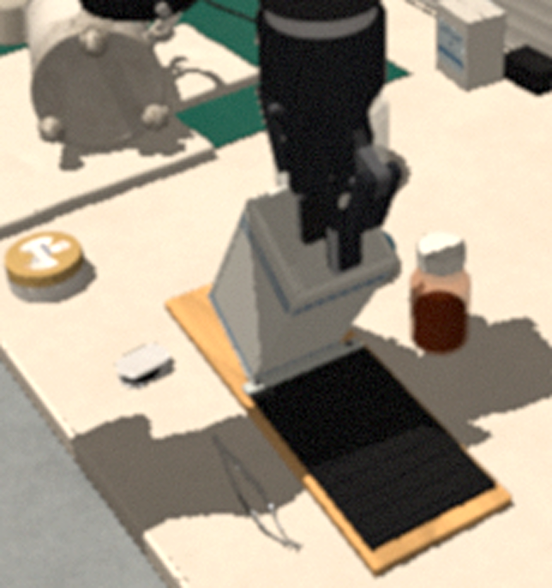

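Call:
carry_out([
  {"tx": -0.2, "ty": -3, "tz": 0, "spin": 0, "claw": 0.37},
  {"tx": -0.3, "ty": -4, "tz": 0, "spin": 0, "claw": 0.37},
  {"tx": -0.3, "ty": -4, "tz": 0, "spin": 0, "claw": 0.37},
  {"tx": -0.3, "ty": -4, "tz": 0, "spin": 0, "claw": 0.37},
  {"tx": -0.3, "ty": -4, "tz": 0, "spin": 0, "claw": 0.37},
  {"tx": -0.2, "ty": -3, "tz": 0, "spin": 0, "claw": 0.37},
])

```text
clock: 15.65
position: [494.5, -50.1, 127.8]
eef_rot: [0.521, -0.514, -0.487, 0.476]
wrist_force: [-0.8, -0.8, 0.5]
opening: 31.5
```

```bash
python3 tilt.py 23
```

```text
t 15.65 pos [494.5 -50.1 127.8] stand 81.8 -2.3 jawyaw-stand 0.006 F [-0.8 -0.8  0.5] M [-0.11  0.03  0.01] op 31.5
jar 0.25 [187.4, 189.0, 274.2, 257.8]
left face n 1662 rect [20.8 97.2] [170.6  76.2] 47.4
[[-65.0, 60.0], [-9.0, 9.0], [107.0, 134.0], [50.0, 186.0]]
plane n [ 0.744 -0.002 -0.668] inl 228 / 484 deg(front) 41.9 off -11.9 c0 [63. -3. 88.]
```

Call:
carry_out([
  {"tx": -0.2, "ty": -3, "tz": -0.5, "spin": 0, "claw": 0.37},
  {"tx": -0.3, "ty": -4, "tz": -1, "spin": 0, "claw": 0.37},
  {"tx": -0.3, "ty": -4, "tz": -1, "spin": 0, "claw": 0.37},
  {"tx": -0.3, "ty": -4, "tz": -1, "spin": 0, "claw": 0.37},
  {"tx": -0.3, "ty": -4, "tz": -1, "spin": 0, "claw": 0.37},
  {"tx": -0.2, "ty": -3, "tz": -1, "spin": 0, "claw": 0.37},
])

```text
clock: 16.35
position: [492.8, -73.6, 121.8]
eef_rot: [0.521, -0.514, -0.487, 0.476]
wrist_force: [0.8, -0.1, -1.2]
opening: 31.3
```

```bash
python3 tilt.py 24
```

```text
t 16.35 pos [492.8 -73.6 121.8] stand 105.4 -2.2 jawyaw-stand 0.007 F [ 0.8 -0.1 -1.2] M [-0.09 -0.01 -0.03] op 31.3
jar 0.6 [187.6, 200.4, 282.8, 257.6]
left face n 1692 rect [31.4 92.1] [170.5  76. ] 38.7
[[-59.0, 68.0], [-11.0, 9.0], [122.0, 116.0], [74.0, 175.0]]
plane n [ 0.613 -0.005 -0.79 ] inl 252 / 445 deg(front) 52.2 off -20.6 c0 [90.  1. 96.]
```

View pics/T24.png

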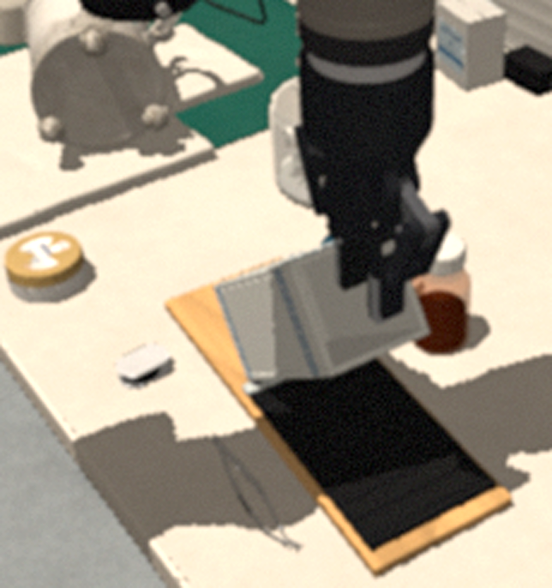

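Call:
carry_out([
  {"tx": -0.2, "ty": -3, "tz": -1.5, "spin": 0, "claw": 0.37},
  {"tx": -0.2, "ty": -3, "tz": -1.5, "spin": 0, "claw": 0.37},
  {"tx": -0.2, "ty": -3, "tz": -2, "spin": 0, "claw": 0.37},
  {"tx": -0.2, "ty": -3, "tz": -2, "spin": 0, "claw": 0.37},
  {"tx": -0.2, "ty": -3, "tz": -2, "spin": 0, "claw": 0.37},
])

```text
clock: 16.95
position: [491.8, -89.4, 112.2]
eef_rot: [0.521, -0.514, -0.487, 0.477]
wrist_force: [0.5, 0.3, -0.9]
opening: 31.7
```

```bash
python3 tilt.py 25
```

```text
t 16.95 pos [491.8 -89.4 112.2] stand 121.2 -1.8 jawyaw-stand 0.008 F [ 0.5  0.3 -0.9] M [-0.12  0.04 -0.  ] op 31.7
jar 0.72 [190.3, 204.5, 286.1, 266.8]
left face n 1757 rect [39.  86.9] [168.2  77.7] 32.3
[[-53.0, 75.0], [-11.0, 9.0], [131.0, 99.0], [89.0, 165.0]]
plane n [ 0.525 -0.006 -0.851] inl 459 / 981 deg(front) 58.3 off -20.5 c0 [89.  3. 79.]
```

Call:
carry_out([
  {"tx": -0.2, "ty": -2.5, "tz": -2.5, "spin": 0, "claw": 0.37},
  {"tx": -0.2, "ty": -2.5, "tz": -2.5, "spin": 0, "claw": 0.37},
  {"tx": -0.2, "ty": -2.5, "tz": -2.5, "spin": 0, "claw": 0.37},
  {"tx": -0.2, "ty": -2.5, "tz": -2.5, "spin": 0, "claw": 0.37},
])

```text
clock: 17.45
position: [491.3, -100.8, 101.9]
eef_rot: [0.521, -0.514, -0.487, 0.476]
wrist_force: [-0.4, -1.7, -0.2]
opening: 31.4
```

```bash
python3 tilt.py 26
```

```text
t 17.45 pos [ 491.3 -100.8  101.9] stand 132.6 -1.5 jawyaw-stand 0.007 F [-0.4 -1.7 -0.2] M [-0.19  0.04 -0.03] op 31.4
jar 0.85 [191.2, 202.3, 287.9, 273.8]
left face n 1801 rect [43.4 82.1] [169.   76.8] 26.2
[[-49.0, 79.0], [-15.0, 10.0], [136.0, 85.0], [102.0, 154.0]]
plane n [ 0.444 -0.    -0.896] inl 682 / 1397 deg(front) 63.6 off -91.6 c0 [ 26.  -6. 115.]
```

View pics/T26.png

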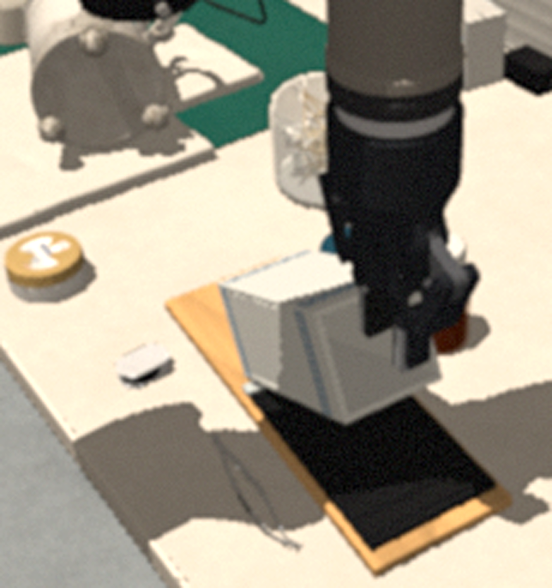

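Call:
carry_out([
  {"tx": -0.2, "ty": -2, "tz": -2.5, "spin": 0, "claw": 0.37},
  {"tx": -0.2, "ty": -2, "tz": -2.5, "spin": 0, "claw": 0.37},
  {"tx": -0.2, "ty": -2, "tz": -2.5, "spin": 0, "claw": 0.37},
])

```text
clock: 17.85
position: [490.8, -107.3, 94.0]
eef_rot: [0.521, -0.515, -0.487, 0.476]
wrist_force: [-0.8, -0.7, -0.9]
opening: 31.5
```

```bash
python3 tilt.py 27
```

```text
t 17.85 pos [ 490.8 -107.3   94. ] stand 139.2 -1.5 jawyaw-stand 0.007 F [-0.8 -0.7 -0.9] M [-0.23  0.03  0.04] op 31.5
jar 0.89 [190.9, 204.3, 288.5, 280.2]
left face n 1809 rect [45.2 75.9] [171.7  80.2] 22.8
[[-50.0, 80.0], [-18.0, 6.0], [140.0, 72.0], [109.0, 146.0]]
plane n [ 0.384  0.001 -0.923] inl 846 / 1573 deg(front) 67.4 off -91.9 c0 [ 29.  -7. 112.]
```

Call:
carry_out([
  {"tx": -0.1, "ty": -1.5, "tz": -2.5, "spin": 0, "claw": 0.37},
  {"tx": -0.1, "ty": -1.5, "tz": -2.5, "spin": 0, "claw": 0.37},
])

```text
clock: 18.15
position: [490.6, -110.6, 88.7]
eef_rot: [0.521, -0.515, -0.487, 0.476]
wrist_force: [-0.1, -1.5, -0.1]
opening: 31.5
```

```bash
python3 tilt.py 28
```

```text
t 18.15 pos [ 490.6 -110.6   88.7] stand 142.5 -1.4 jawyaw-stand 0.007 F [-0.1 -1.5 -0.1] M [-0.32  0.03 -0.  ] op 31.5
jar 0.64 [190.9, 201.7, 288.2, 283.2]
left face n 1827 rect [46.4 75.1] [169.7  77.9] 20.4
[[-47.0, 82.0], [-20.0, 9.0], [140.0, 68.0], [112.0, 141.0]]
plane n [ 0.345 -0.    -0.939] inl 941 / 1704 deg(front) 69.8 off -92.1 c0 [ 31.  -7. 109.]
```

Call:
carry_out([
  {"tx": 0, "ty": -1, "tz": -2.5, "spin": 0, "claw": 0.37},
  {"tx": 0, "ty": -1, "tz": -2.5, "spin": 0, "claw": 0.37},
])

```text
clock: 18.45
position: [490.7, -113.1, 83.6]
eef_rot: [0.521, -0.515, -0.487, 0.476]
wrist_force: [-0.3, -2.1, 1.3]
opening: 31.5
```

```bash
python3 tilt.py 29
```

```text
t 18.45 pos [ 490.7 -113.1   83.6] stand 144.9 -1.1 jawyaw-stand 0.006 F [-0.3 -2.1  1.3] M [-0.32 -0.01  0.02] op 31.5
no mask
left face n 2646 rect [65.5 49. ] [192.5 134.8] 18.2
[[-47.0, 83.0], [-5.0, -45.0], [178.0, 15.0], [136.0, 143.0]]
plane n [ 0.015 -0.014  1.   ] inl 975 / 5161 deg(front) -89.1 off 18.4 c0 [137.  -4.  16.]
```

```bash
cat > rear.py <<'E'
from st import *
import sys
def rear(tag):
    tool()
    s,p,d=snap('side','side%s.png'%tag)
    W=cloud('side',d);g=W[...,:2]-O;a=g@S;b=g@T;z=W[...,2]
    k=(d>0)&(a>-40)&(a<70)&(np.abs(b+7)<25)&(z>75)&(z<150)
    A=np.c_[a[k],np.ones(k.sum())];y=z[k];w=np.ones(len(y),bool)
    for _ in range(6):
        x=np.linalg.lstsq(A[w],y[w],rcond=None)[0];e=np.abs(y-A@x);w=e<2.5*np.median(e[w])+.3
    th=90-np.degrees(np.arctan(x[0]));print('theta',th.round(2),'z at a=30',(x[0]*30+x[1]).round(1),w.sum(),len(y))
    t=np.radians(th);u=np.array([np.sin(t),np.cos(t)]);n=np.array([-np.cos(t),np.sin(t)])
    k=(d>0)&(a>-110)&(a<190)&(b>-50)&(b<30)&(z>20)&(z<200)
    P=np.c_[a[k],z[k]];o=np.array([0,16.]);q=P-o
    al=q@u;nn=q@n;m=(nn>5)&(nn<82)
    f=al[(nn>8)&(nn<72)&(b[k]<-36)];print('along: foot end',np.percentile(f,[1,2,5]).round(1),'mouth',np.percentile(al[(nn>8)&(nn<79)&(b[k]<-36)],[90,97]).round(1),'normal top',np.percentile(nn[(nn>60)&(nn<95)&(al<80)],[50]).round(1))
    im=cv2.imread('pics/side%s.png'%tag)[100:345,100:330];cv2.imwrite('pics/T%s.png'%tag,cv2.convertScaleAbs(cv2.resize(im,None,fx=2.4,fy=2.4,interpolation=2),alpha=1.5))
rear(sys.argv[1])
E
python3 rear.py 30
```

```text
t 18.55 pos [ 490.5 -113.    83.3] stand 144.9 -1.4 jawyaw-stand 0.006 F [-0.3 -0.9 -0.5] M [-0.35  0.04  0.01] op 31.5
theta 72.05 z at a=30 106.6 714 732
along: foot end [-19.3 -16.7  -8.7] mouth [139.5 143.6] normal top [76.8]
```

View pics/T30.png

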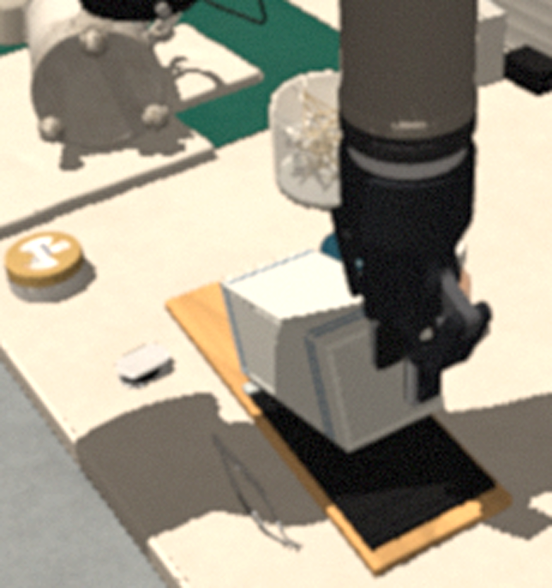

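Call:
carry_out([
  {"tx": 0, "ty": -0.5, "tz": -3, "spin": 0, "claw": 0.37},
  {"tx": 0, "ty": -0.5, "tz": -3, "spin": 0, "claw": 0.37},
  {"tx": 0, "ty": -0.5, "tz": -2, "spin": 0, "claw": 0.37},
])

```text
clock: 18.9
position: [491.1, -115.4, 75.5]
eef_rot: [0.52, -0.515, -0.487, 0.476]
wrist_force: [-0.4, -1.9, -0.7]
opening: 31.8
```

```bash
python3 rear.py 31
```

```text
t 18.9 pos [ 491.1 -115.4   75.5] stand 147.2 -0.5 jawyaw-stand 0.006 F [-0.4 -1.9 -0.7] M [-0.38  0.05  0.06] op 31.8
theta 75.37 z at a=30 103.3 794 820
along: foot end [-22.6 -20.8 -13.8] mouth [133.8 139.6] normal top [76.7]
```

Call:
carry_out([
  {"tx": 0, "ty": -0.8, "tz": -2.5, "spin": 0, "claw": 0.37},
])

```text
clock: 19.05
position: [491.0, -116.1, 72.6]
eef_rot: [0.52, -0.515, -0.487, 0.476]
wrist_force: [0.2, -1.1, -0.3]
opening: 31.7
```

```bash
python3 rear.py 32
```

```text
t 19.05 pos [ 491.  -116.1   72.6] stand 147.9 -0.6 jawyaw-stand 0.006 F [ 0.2 -1.1 -0.3] M [-0.38 -0.03  0.01] op 31.7
theta 76.48 z at a=30 102.1 808 843
along: foot end [-24.8 -22.4 -14.9] mouth [132.3 138.2] normal top [76.6]
```

Call:
carry_out([
  {"tx": 0, "ty": -0.6, "tz": -2, "spin": 0, "claw": 0.37},
])

```text
clock: 19.2
position: [490.6, -116.5, 70.0]
eef_rot: [0.521, -0.515, -0.487, 0.476]
wrist_force: [0.2, -1.3, 0.4]
opening: 31.4
```

```bash
python3 rear.py 33
```

```text
t 19.2 pos [ 490.6 -116.5   70. ] stand 148.3 -1.0 jawyaw-stand 0.006 F [ 0.2 -1.3  0.4] M [-0.36  0.03  0.  ] op 31.4
theta 77.59 z at a=30 101.2 832 871
along: foot end [-26.6 -24.3 -16.5] mouth [131.2 136.4] normal top [76.6]
```

Call:
carry_out([
  {"tx": 0, "ty": -0.3, "tz": -2, "spin": 0, "claw": 0.37},
  {"tx": 0, "ty": 0, "tz": 0, "spin": 0, "claw": 0.37},
])

```text
clock: 19.45
position: [490.2, -116.7, 67.2]
eef_rot: [0.521, -0.515, -0.486, 0.477]
wrist_force: [0.0, -1.3, -0.4]
opening: 31.7
```

```bash
python3 rear.py 34
```

```text
t 19.45 pos [ 490.2 -116.7   67.2] stand 148.5 -1.4 jawyaw-stand 0.006 F [ 0.  -1.3 -0.4] M [-0.33  0.02 -0.05] op 31.7
theta 78.76 z at a=30 100.2 856 891
along: foot end [-27.8 -25.7 -18.3] mouth [129.3 134.4] normal top [76.6]
```

Call:
carry_out([
  {"tx": 0, "ty": 0, "tz": -1, "spin": 0, "claw": 0.37},
  {"tx": 0, "ty": 0, "tz": -1, "spin": 0, "claw": 0.37},
])

```text
clock: 19.7
position: [490.5, -116.7, 65.5]
eef_rot: [0.521, -0.515, -0.487, 0.477]
wrist_force: [0.1, -2.3, 0.9]
opening: 31.1
```

```bash
python3 rear.py 35
```

```text
t 19.7 pos [ 490.5 -116.7   65.5] stand 148.6 -1.0 jawyaw-stand 0.006 F [ 0.1 -2.3  0.9] M [-0.44  0.04 -0.01] op 31.1
theta 79.58 z at a=30 99.6 880 921
along: foot end [-29.1 -27.  -20.2] mouth [127.6 133.4] normal top [76.6]
```

Call:
carry_out([
  {"tx": 0, "ty": -0.3, "tz": -2, "spin": 0, "claw": 0.37},
  {"tx": 0, "ty": -0.3, "tz": -2, "spin": 0, "claw": 0.37},
  {"tx": 0, "ty": -0.3, "tz": -2, "spin": 0, "claw": 0.37},
])

```text
clock: 20.05
position: [490.8, -118.1, 59.3]
eef_rot: [0.52, -0.515, -0.487, 0.476]
wrist_force: [-1.0, -2.2, 0.2]
opening: 31.4
```

```bash
python3 rear.py 36
```

```text
t 20.05 pos [ 490.8 -118.1   59.3] stand 149.9 -0.6 jawyaw-stand 0.006 F [-1.  -2.2  0.2] M [-0.58  0.01 -0.01] op 31.4
theta 82.29 z at a=30 97.4 939 986
along: foot end [-32.5 -29.3 -22.9] mouth [123.5 130.4] normal top [76.5]
```

View pics/T36.png

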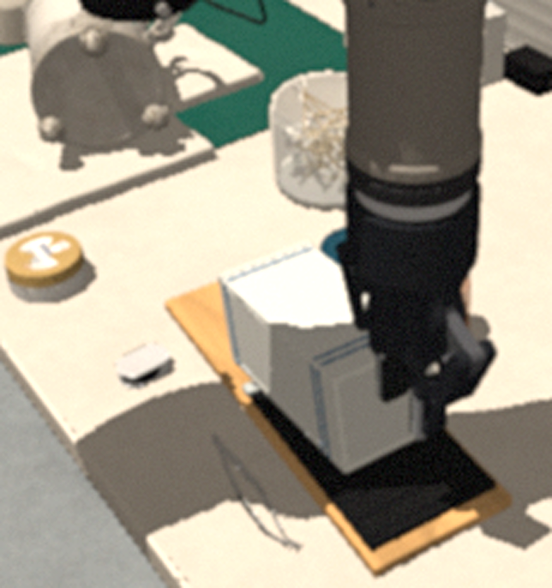

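Call:
carry_out([
  {"tx": 0, "ty": -0.8, "tz": -1.5, "spin": 0, "claw": 0.37},
  {"tx": 0, "ty": -0.8, "tz": -1.5, "spin": 0, "claw": 0.37},
  {"tx": 0, "ty": -0.8, "tz": -1.5, "spin": 0, "claw": 0.37},
  {"tx": 0, "ty": -0.8, "tz": -1.5, "spin": 0, "claw": 0.37},
])

```text
clock: 20.5
position: [490.5, -122.1, 52.5]
eef_rot: [0.52, -0.515, -0.486, 0.477]
wrist_force: [-0.5, -3.0, 0.5]
opening: 31.2
```

```bash
python3 rear.py 37
```

```text
t 20.5 pos [ 490.5 -122.1   52.5] stand 153.9 -0.6 jawyaw-stand 0.006 F [-0.5 -3.   0.5] M [-0.56  0.11 -0.  ] op 31.2
theta 85.27 z at a=30 95.2 1004 1055
along: foot end [-32.6 -31.1 -24.4] mouth [122.2 129.7] normal top [76.3]
```

Call:
carry_out([
  {"tx": 0, "ty": -0.8, "tz": -1, "spin": 0, "claw": 0.37},
  {"tx": 0, "ty": -0.8, "tz": -1, "spin": 0, "claw": 0.37},
  {"tx": 0, "ty": -0.8, "tz": -1, "spin": 0, "claw": 0.37},
  {"tx": 0, "ty": -0.8, "tz": -1, "spin": 0, "claw": 0.37},
])

```text
clock: 20.95
position: [490.2, -125.1, 47.8]
eef_rot: [0.521, -0.515, -0.486, 0.477]
wrist_force: [-0.3, -2.0, 0.7]
opening: 31.7
```

```bash
python3 rear.py 38
```

```text
t 20.95 pos [ 490.2 -125.1   47.8] stand 156.9 -0.6 jawyaw-stand 0.006 F [-0.3 -2.   0.7] M [-0.41  0.08  0.02] op 31.7
theta 87.44 z at a=30 93.8 1041 1107
along: foot end [-32.5 -31.  -23.3] mouth [122.3 129.6] normal top [76.2]
```

Call:
carry_out([
  {"tx": 0, "ty": -0.8, "tz": 0, "spin": 0, "claw": 0.37},
  {"tx": 0, "ty": -0.8, "tz": 0, "spin": 0, "claw": 0.37},
  {"tx": 0, "ty": -0.8, "tz": 0, "spin": 0, "claw": 0.37},
  {"tx": 0, "ty": -0.8, "tz": 0, "spin": 0, "claw": 0.37},
  {"tx": 0, "ty": -0.8, "tz": 0, "spin": 0, "claw": 0.37},
])

```text
clock: 21.5
position: [489.8, -127.3, 47.1]
eef_rot: [0.521, -0.514, -0.487, 0.477]
wrist_force: [-0.8, -0.9, -1.5]
opening: 31.5
```

```bash
python3 rear.py 39
```

```text
t 21.5 pos [ 489.8 -127.3   47.1] stand 159.2 -0.9 jawyaw-stand 0.007 F [-0.8 -0.9 -1.5] M [-0.19  0.06  0.02] op 31.5
theta 89.19 z at a=30 92.8 1064 1124
along: foot end [-33.1 -31.6 -24. ] mouth [121.9 129.6] normal top [76.2]
```

View pics/T39.png

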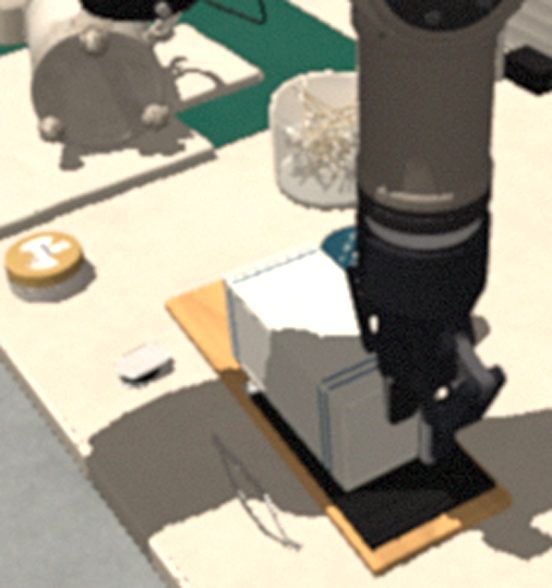

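Call:
carry_out([
  {"tx": 0, "ty": -0.8, "tz": 0, "spin": 0, "claw": 0.37},
  {"tx": 0, "ty": -0.8, "tz": 0, "spin": 0, "claw": 0.37},
  {"tx": 0, "ty": -1, "tz": 0, "spin": 0, "claw": 0.37},
  {"tx": 0, "ty": -2, "tz": 0, "spin": 0, "claw": 0.37},
  {"tx": 0, "ty": -5, "tz": 0, "spin": 0, "claw": 0.37},
  {"tx": 0, "ty": -8, "tz": 0, "spin": 0, "claw": 0.37},
])

```text
clock: 22.15
position: [490.3, -144.0, 47.3]
eef_rot: [0.521, -0.513, -0.488, 0.477]
wrist_force: [0.7, -0.1, 0.0]
opening: 31.4
```

```bash
python3 rear.py 40
```

```text
t 22.15 pos [ 490.3 -144.    47.3] stand 175.8 0.9 jawyaw-stand 0.009 F [ 0.7 -0.1  0. ] M [-0.03  0.05  0.04] op 31.4
theta 90.06 z at a=30 92.3 1099 1165
along: foot end [-33.5 -31.4 -24.2] mouth [121.7 129.4] normal top [76.2]
```

Call:
carry_out([
  {"tx": 0, "ty": -5, "tz": 10, "spin": 0, "claw": 0.37},
  {"tx": 0, "ty": -5, "tz": 25, "spin": 0, "claw": 0.37},
  {"tx": 0, "ty": -5, "tz": 40, "spin": 0, "claw": 0.37},
  {"tx": 0, "ty": -20, "tz": 40, "spin": 0, "claw": 0.37},
  {"tx": 0, "ty": -40, "tz": 40, "spin": 0, "claw": 0.37},
  {"tx": 0, "ty": -40, "tz": 20, "spin": 0, "claw": 0.37},
  {"tx": 0, "ty": -40, "tz": 0, "spin": 0, "claw": 0.37},
  {"tx": 0, "ty": 0, "tz": 0, "spin": 0, "claw": 0.37},
  {"tx": 0, "ty": 0, "tz": 0, "spin": 0, "claw": 0.37},
])

```text
clock: 23.1
position: [486.2, -307.7, 231.5]
eef_rot: [0.52, -0.517, -0.486, 0.476]
wrist_force: [-0.4, 0.3, -0.4]
opening: 31.5
```

```bash
python3 rear.py 41; python3 - <<'E'
from st import *
for cam in('top','side'):
    s,p,d=snap(cam,cam+'42.png');W=cloud(cam,d);W[d==0]=np.nan
    for n in('amber_bottle','polish_tin','loupe','tweezers','jar'):
        for q in cut_out(cam,n)[:1]:
            w=W[q['pixels']];w=w[~np.isnan(w[:,0])]
            print(cam,n,round(q['conf'],2),np.percentile(w,[1,50,99],axis=0).round(0).tolist(), 'a',np.percentile((w[:,:2]-O)@S,[1,99]).round(),'b',np.percentile((w[:,:2]-O)@T,[1,99]).round())
a=cv2.imread('pics/top42.png');cv2.imwrite('pics/top42b.png',cv2.convertScaleAbs(a,alpha=1.4))
E
```

```text
t 23.1 pos [ 486.2 -307.7  231.5] stand 339.3 9.7 jawyaw-stand 0.004 F [-0.4  0.3 -0.4] M [ 0.   -0.01  0.02] op 31.5
theta 90.05 z at a=30 92.3 1108 1159
along: foot end [-32.8 -31.  -24.3] mouth [121.7 129.6] normal top [76.2]
top amber_bottle 0.76 [[590.0, -18.0, 6.0], [607.0, 3.0, 90.0], [631.0, 24.0, 95.0]] a [-1. 42.] b [ 89. 129.]
top polish_tin 0.71 [[585.0, 80.0, 11.0], [616.0, 111.0, 23.0], [647.0, 141.0, 27.0]] a [-119.  -58.] b [ 76. 137.]
top loupe 0.52 [[390.0, 93.0, 3.0], [408.0, 106.0, 13.0], [427.0, 119.0, 18.0]] a [-81. -54.] b [-119.  -82.]
top tweezers 0.6 [[412.0, -3.0, 7.0], [413.0, -3.0, 9.0], [414.0, -2.0, 11.0]] a [41. 41.] b [-88. -86.]
top jar 0.71 [[455.0, -98.0, 14.0], [497.0, -17.0, 92.0], [543.0, 63.0, 96.0]] a [-32. 130.] b [-42.  41.]
side amber_bottle 0.93 [[589.0, -21.0, 5.0], [602.0, -11.0, 58.0], [628.0, 17.0, 93.0]] a [ 7. 44.] b [ 88. 128.]
side polish_tin 0.76 [[535.0, 4.0, 0.0], [614.0, 103.0, 23.0], [647.0, 143.0, 92.0]] a [-120.   24.] b [ 33. 137.]
side loupe 0.76 [[389.0, 95.0, 0.0], [407.0, 105.0, 13.0], [428.0, 123.0, 16.0]] a [-84. -55.] b [-120.  -81.]
side tweezers 0.57 [[398.0, -101.0, -0.0], [413.0, -39.0, 7.0], [415.0, 7.0, 12.0]] a [ 31. 140.] b [-98. -82.]
side jar 0.82 [[453.0, -100.0, 19.0], [485.0, -45.0, 91.0], [534.0, 65.0, 94.0]] a [-33. 130.] b [-42.  34.]
```

View pics/top42b.png

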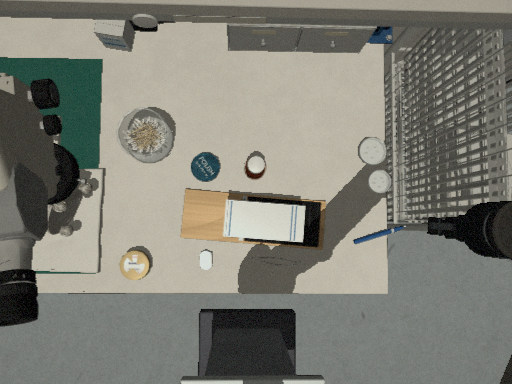

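View pics/T41.png

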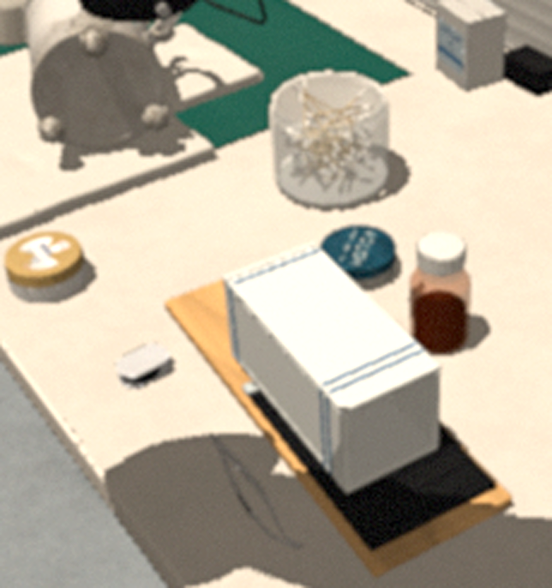

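Call:
carry_out([
  {"tx": 2, "ty": 45, "tz": 0, "spin": 0, "claw": 1},
  {"tx": 2, "ty": 45, "tz": 0, "spin": 0, "claw": 1},
  {"tx": 2, "ty": 45, "tz": 0, "spin": 0, "claw": 1},
  {"tx": 2, "ty": 45, "tz": 0, "spin": 0, "claw": 1},
  {"tx": 2, "ty": 45, "tz": 0, "spin": 0, "claw": 1},
  {"tx": 2, "ty": 45, "tz": 0, "spin": 0, "claw": 1},
  {"tx": 2, "ty": 45, "tz": 0, "spin": 0, "claw": 1},
  {"tx": 2, "ty": 45, "tz": 0, "spin": 0, "claw": 1},
  {"tx": 2, "ty": 45, "tz": 0, "spin": 0, "claw": 1},
  {"tx": 2, "ty": 30, "tz": 0, "spin": 0, "claw": 1},
])

```text
clock: 24.75
position: [502.5, 137.2, 232.8]
eef_rot: [-0.521, 0.522, 0.483, -0.472]
wrist_force: [0.3, 0.7, -0.3]
opening: 85.2
```

Call:
carry_out([
  {"tx": 0, "ty": 0, "tz": 0, "spin": 0, "claw": 1},
  {"tx": 0, "ty": 0, "tz": 0, "spin": 0, "claw": 1},
])

```text
clock: 24.95
position: [501.9, 143.1, 232.5]
eef_rot: [-0.519, 0.519, 0.485, -0.475]
wrist_force: [-0.4, -0.7, -0.3]
opening: 86.0
```

```bash
python3 -c "
from st import *
tool()"
```

```text
t 24.95 pos [501.9 143.1 232.5] stand -111.3 -10.0 jawyaw-stand 0.001 F [-0.4 -0.7 -0.3] M [-0.06  0.    0.  ] op 86.0
```

Call:
carry_out([
  {"tx": 7, "ty": 15, "tz": -10, "spin": 0, "claw": 1},
  {"tx": 0, "ty": 2, "tz": -40, "spin": 0, "claw": 1},
  {"tx": 0, "ty": 0, "tz": -40, "spin": 0, "claw": 1},
  {"tx": 0, "ty": 0, "tz": -30, "spin": 0, "claw": 1},
  {"tx": 0, "ty": 0, "tz": 0, "spin": 0, "claw": 1},
])

```text
clock: 25.45
position: [511.8, 153.0, 111.7]
eef_rot: [-0.52, 0.523, 0.484, -0.47]
wrist_force: [-0.1, -0.4, 0.0]
opening: 85.2
```

```bash
python3 -c "
from st import *
tool()"
```

```text
t 25.45 pos [511.8 153.  111.7] stand -122.0 -1.0 jawyaw-stand -0.01 F [-0.1 -0.4  0. ] M [-0.05  0.05 -0.  ] op 85.2
```

Call:
carry_out([
  {"tx": -3, "ty": 4, "tz": -35, "spin": 0, "claw": 1},
  {"tx": -1, "ty": 0, "tz": -35, "spin": 0, "claw": 1},
  {"tx": 0, "ty": 0, "tz": -30, "spin": 0, "claw": 1},
  {"tx": 0, "ty": 0, "tz": -15, "spin": 0.01, "claw": 1},
  {"tx": 0, "ty": 0, "tz": 0, "spin": 0, "claw": 1},
])

```text
clock: 25.95
position: [515.8, 152.4, 1.6]
eef_rot: [-0.518, 0.525, 0.488, -0.466]
wrist_force: [0.4, -0.7, 0.2]
opening: 85.5
```

```bash
python3 rear.py 45
```

```text
t 25.95 pos [515.8 152.4   1.6] stand -121.7 3.0 jawyaw-stand -0.01 F [ 0.4 -0.7  0.2] M [-0.05  0.05  0.03] op 85.5
theta 90.16 z at a=30 92.3 1099 1170
along: foot end [-33.2 -30.8 -24.9] mouth [121.2 129.5] normal top [76.3]
```

View pics/T45.png

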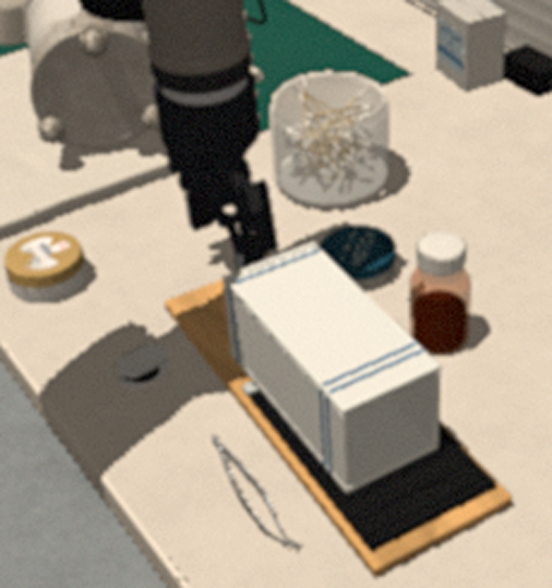

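Call:
carry_out([
  {"tx": -8, "ty": 0, "tz": -10, "spin": 0.01, "claw": 1},
  {"tx": -2, "ty": 0, "tz": -5, "spin": 0, "claw": 1},
  {"tx": 0, "ty": -3, "tz": -1, "spin": 0, "claw": 1},
  {"tx": 0, "ty": -3, "tz": 0, "spin": 0, "claw": 1},
  {"tx": 0, "ty": -3, "tz": 0, "spin": 0, "claw": 1},
])

```text
clock: 26.5
position: [510.3, 143.8, -9.1]
eef_rot: [-0.514, 0.524, 0.495, -0.465]
wrist_force: [-0.5, 0.2, -0.6]
opening: 85.5
```

```bash
python3 rear.py 46
```

```text
t 26.5 pos [510.3 143.8  -9.1] stand -112.7 -1.8 jawyaw-stand -0.0 F [-0.5  0.2 -0.6] M [-0.05  0.02 -0.  ] op 85.5
theta 90.07 z at a=30 92.4 1099 1188
along: foot end [-33.2 -31.5 -24.3] mouth [121.5 129.6] normal top [76.3]
```

Call:
carry_out([
  {"tx": -1, "ty": -3, "tz": -2, "spin": 0, "claw": 1},
  {"tx": -0.5, "ty": -3, "tz": -2, "spin": 0, "claw": 1},
  {"tx": -0.3, "ty": -3, "tz": -1, "spin": 0, "claw": 1},
  {"tx": -0.3, "ty": -3, "tz": 0, "spin": 0, "claw": 1},
])

```text
clock: 26.95
position: [510.1, 134.7, -13.0]
eef_rot: [-0.514, 0.523, 0.498, -0.463]
wrist_force: [0.2, 3.5, -0.2]
opening: 85.3
```

```bash
python3 rear.py 47
```

```text
t 26.95 pos [510.1 134.7 -13. ] stand -103.7 -1.2 jawyaw-stand 0.002 F [ 0.2  3.5 -0.2] M [ 0.45 -0.02  0.05] op 85.3
theta 90.19 z at a=30 92.4 1048 1382
along: foot end [-26.1 -24.4 -16.9] mouth [128.1 136.4] normal top [76.4]
```

Call:
carry_out([
  {"tx": -1, "ty": -3, "tz": 0, "spin": 0, "claw": 1},
  {"tx": -0.5, "ty": -3, "tz": 0, "spin": 0, "claw": 1},
  {"tx": -0.3, "ty": -3, "tz": 0, "spin": 0, "claw": 1},
  {"tx": -0.3, "ty": -3, "tz": 0, "spin": 0, "claw": 1},
])

```text
clock: 27.4
position: [507.9, 121.6, -13.0]
eef_rot: [-0.514, 0.523, 0.498, -0.463]
wrist_force: [0.3, 2.7, 0.2]
opening: 85.6
```

```bash
python3 rear.py 48
```

```text
t 27.4 pos [507.9 121.6 -13. ] stand -90.3 -2.4 jawyaw-stand 0.002 F [0.3 2.7 0.2] M [ 0.44 -0.07  0.05] op 85.6
theta 90.12 z at a=30 92.3 914 1303
along: foot end [-12.2 -10.5  -3.5] mouth [141.6 149.9] normal top [76.4]
```

View pics/T48.png

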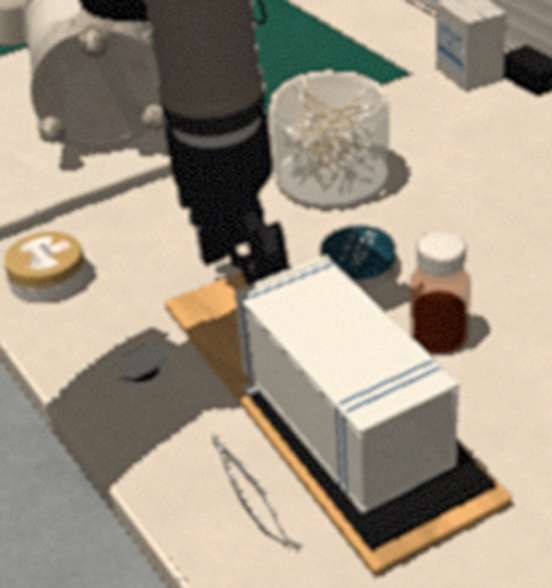

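Foot is now about 11 mm behind the bar face and the mouth is at about 152 mm, square on the mat. Retreating.

Call:
carry_out([
  {"tx": 0.3, "ty": 5, "tz": 0, "spin": 0, "claw": 1},
  {"tx": 0.5, "ty": 10, "tz": 0, "spin": 0, "claw": 1},
  {"tx": 0.5, "ty": 10, "tz": 10, "spin": 0, "claw": 1},
  {"tx": 0, "ty": 10, "tz": 40, "spin": 0, "claw": 1},
  {"tx": 0, "ty": 0, "tz": 45, "spin": 0, "claw": 1},
  {"tx": 0, "ty": 0, "tz": 45, "spin": 0, "claw": 1},
  {"tx": 0, "ty": 0, "tz": 45, "spin": 0, "claw": 1},
  {"tx": 0, "ty": 0, "tz": 30, "spin": 0, "claw": 1},
  {"tx": 0, "ty": 0, "tz": 0, "spin": 0, "claw": 1},
  {"tx": 0, "ty": 0, "tz": 0, "spin": 0, "claw": 1},
])

```text
clock: 28.45
position: [502.8, 154.2, 207.0]
eef_rot: [-0.515, 0.525, 0.492, -0.467]
wrist_force: [-0.3, 0.1, -0.4]
opening: 85.4
```

```bash
python3 rear.py 49; python3 - <<'E'
from st import *
for cam in('top','side'):
    s,p,d=snap(cam,cam+'50.png');W=cloud(cam,d);W[d==0]=np.nan
    for n in('amber_bottle','polish_tin','loupe','tweezers','jar'):
        for q in cut_out(cam,n)[:1]:
            w=W[q['pixels']];w=w[~np.isnan(w[:,0])]
            print(cam,n,round(q['conf'],2),np.percentile(w,[1,50,99],axis=0).round(0).tolist(), 'a',np.percentile((w[:,:2]-O)@S,[1,99]).round(),'b',np.percentile((w[:,:2]-O)@T,[1,99]).round())
a=cv2.imread('pics/top50.png');cv2.imwrite('pics/top50b.png',cv2.convertScaleAbs(a,alpha=1.4))
E
```

```text
t 28.45 pos [502.8 154.2 207. ] stand -122.5 -10.0 jawyaw-stand -0.002 F [-0.3  0.1 -0.4] M [-0.02  0.01  0.04] op 85.4
theta 90.1 z at a=30 92.3 898 957
along: foot end [-12.1  -9.9  -2.5] mouth [142.7 151. ] normal top [76.2]
top amber_bottle 0.64 [[590.0, -23.0, -0.0], [608.0, 2.0, 90.0], [644.0, 22.0, 95.0]] a [-0. 45.] b [ 89. 144.]
top polish_tin 0.79 [[585.0, 80.0, 19.0], [615.0, 111.0, 23.0], [645.0, 142.0, 27.0]] a [-118.  -58.] b [ 75. 136.]
top loupe 0.55 [[390.0, 93.0, -1.0], [410.0, 106.0, 13.0], [431.0, 119.0, 17.0]] a [-81. -54.] b [-118.  -78.]
top jar 0.82 [[455.0, -120.0, 88.0], [494.0, -39.0, 92.0], [534.0, 42.0, 96.0]] a [-10. 151.] b [-40.  34.]
side amber_bottle 0.73 [[589.0, -22.0, 3.0], [602.0, -11.0, 57.0], [629.0, 17.0, 93.0]] a [ 6. 44.] b [ 88. 128.]
side polish_tin 0.88 [[588.0, 81.0, 5.0], [613.0, 106.0, 23.0], [645.0, 142.0, 26.0]] a [-119.  -58.] b [ 79. 135.]
side loupe 0.55 [[390.0, 95.0, 0.0], [407.0, 105.0, 13.0], [428.0, 121.0, 15.0]] a [-83. -56.] b [-119.  -81.]
side tweezers 0.7 [[398.0, -102.0, -1.0], [407.0, -84.0, 5.0], [414.0, 7.0, 11.0]] a [ 31. 141.] b [-96. -83.]
side jar 0.73 [[451.0, -121.0, 2.0], [484.0, -65.0, 91.0], [589.0, 92.0, 94.0]] a [-67. 151.] b [-43.  82.]
```

View pics/top50b.png

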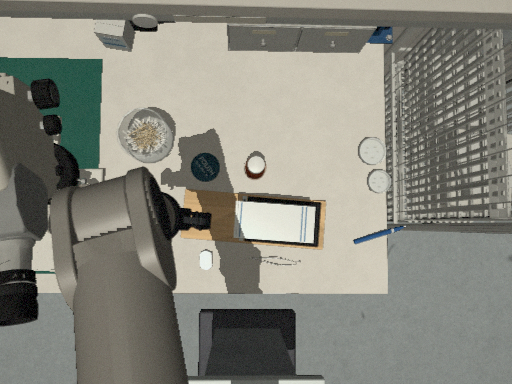

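The top view shows the jar (pixels 240–312, 200–243) flat on the mat. The bystanders are where they were, and the gripper is well clear and still.

```bash
python3 -c "
from plant import *
print(close_job())"
```

```text
the job is handed in; nothing more can be done
None
```

The jar now lies flat on the black mat with its mouth away from the stop bar, and I handed the job in at about 28.6 s of the 72 s allowed.

- **Pushing to the bar:** I pushed the jar upright with the open gripper's outer knuckle, at roughly 2–4 N, until its foot was against the bar. It leaned about 0.7° at the moment of contact and stood straight again when I backed off. The camera fit showed its foot turned about 0.8° from my estimate of the bar's direction, which is within what I could measure.
- **Tipping:** I tipped it from inside the mouth with both fingers spread and a few millimetres of play. Past about 30° the rear finger held the rim back the whole way down to 90°, with at most about 3 N showing on the wrist. I saw no drop in any of the checks along the way.
- **Slide while lowering:** while coming down, the foot slid back about 32 mm past the bar. Once the jar was lying flat I nudged it forward from the foot end, about 21 mm at about 3 N.
- **Last checks:** the jar is level (90.1°), its foot about 11 mm behind the bar face and its mouth about 152 mm past it. The bottle, tin, loupe and tweezers read within a few mm of their first positions, within detection noise. The top camera's last detection missed the tweezers, but the side camera saw them in place. The gripper ended clear of everything, with no force on the wrist.
- **Disagreements:** the real fingertips sat about 24 mm (shut) to 37 mm (open) behind the reported TCP. I worked from the measured tips. The side camera also placed things about 2 mm off from the top camera.

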